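Fetch the green polishing bar from behind the finish bottles

TASK

I want to start polishing: first stand the three bottles in the black tray (amber oil bottle, white glue bottle, blue can) aside on the rubber mat, then lay the green bar from behind them flat and lengthwise in the middle of the empty bay of the steel compound tray, and only then stand each bottle back where it stood at the start. Keep the bottles upright and set them down rather than letting them drop. Leave the brown bar, the wax tin and the roll of tape where they are.

Things in the scene. Friction and masses are not known exactly. Their poses are not given: they have to be found in the camera images.
- oil_center (a point): Amber glass bottle of finishing oil, paper label, black cap. Round body 48 mm across up to 80 mm above its underside, then a shoulder and a cap 29 mm across; 114 mm tall; 0.14 to 0.4 kg. This point is at its centre, 57 mm above its underside; z is up when it stands. Starts on the floor of the black tray in a row of three along the tray's y, centres 82 mm apart, order varies.
- glue_center (a point): White plastic glue bottle, yellow label, pointed orange nozzle. Round body 48 mm across up to 80 mm above its underside, then a shoulder and the nozzle; 114 mm tall; 0.14 to 0.4 kg. This point is at its centre, 57 mm above its underside; z is up when it stands. Starts on the floor of the black tray in a row of three along the tray's y, centres 82 mm apart, order varies.
- can_center (a point): Blue tin can with a white band and white screw cap. Round body 52 mm across up to 92 mm above its underside, then a cap 32 mm across; 104 mm tall; 0.14 to 0.4 kg. This point is at its centre, 52 mm above its underside; z is up when it stands. Starts on the floor of the black tray in a row of three along the tray's y, centres 82 mm apart, order varies.
- green_center (a point): Green polishing bar, a block 100 mm (x) by 36 mm (y) by 30 mm tall (z) with a cardboard sleeve round part of it, about 0.25 kg. This point is its centre, 15 mm above its underside. Lies flat in the black tray behind the bottles, lengthwise along their row, under 15 mm from them and about 50 mm from the tray's far wall.
- bay (a point): Empty bay of the steel compound tray (low, fixed, 260 by 68 mm, two bays end to end; the other holds the brown bar, 128 mm off in +x; left or right of the black tray). This point: centre of the bay's floor, 4 mm above the bench. x along the tray and the bar that is to lie in it, y across, z up. Bay inside 124 (x) by 60 mm (y), walls 4 mm thick, their top 8 mm above the bench.
- mat: Black ribbed rubber mat, fixed on the bench, on the other side from the compound tray: the side area. Origin at its centre on the bench; 270 mm along its x, 110 mm along its y, top 3 mm above the bench.
- tray: Shallow black plastic tray, fixed on the bench, 188 mm (x) by 258 mm (y), floor 4 mm above the bench, walls 4 mm thick with a rounded rim 30 mm high. Origin at its centre on the bench. The three bottles stand in a row along its y about 32 mm to the -x side of its middle; the bar lies about 22 mm to the +x side.
- brown_center (a point): Brown polishing bar, same size and sleeve as the green one, lying in the other bay of the steel compound tray. A bystander. This point is its centre, 15 mm above its underside.
- tin_center (a point): Small round wax tin with a red lid, 42 mm across, 24 mm tall, in the far -y corner of the black tray, beside the end of the green bar. A bystander. This point is its centre.
- tape_center (a point): Small yellow roll of tape lying flat, 46 mm across, 19 mm tall, in the far +y corner of the black tray, beside the other end of the green bar. A bystander. This point is its centre.
Not all that is in view belongs to the job. Leave any purple look-alike of the part that bears oil_center alone.

How it is judged (in metres and radians):
On the way, in this order (a step that is already met when the one before it is completed fails the run):
1. all three bottles stand released on the rubber mat (x of oil_center in the frame of mat between -0.135 and 0.135 m and y of oil_center in the frame of mat between -0.055 and 0.055 m and z of each of oil_center, glue_center in the frame of mat below 0.064 m and angle between each of oil_center, glue_center, can_center's own z axis and vertical below 0.1 rad and contact force between each of oil, glue, can and the fingers below 0.05 N and x of glue_center in the frame of mat between -0.135 and 0.135 m and y of glue_center in the frame of mat between -0.055 and 0.055 m and x of can_center in the frame of mat between -0.135 and 0.135 m and y of can_center in the frame of mat between -0.055 and 0.055 m and z of can_center in the frame of mat below 0.059 m), for 0.2 s.
2. with the bottles still on the mat, the green bar lies released in the empty bay (all of step 1 and x of green_center in the frame of bay between -0.014 and 0.014 m and y of green_center in the frame of bay between -0.014 and 0.014 m and z of green_center in the frame of bay below 0.0185 m and angle between the x axis of green_center and the x axis of bay, either way round below 0.25 rad and contact force between green and the fingers below 0.05 N), for 0.2 s.
At the end, for the whole second after the job is handed in: Each bottle stands upright (within 0.1 rad), released and at rest, within 15 mm of where it stood at the start, and the green bar lies released and at rest on the floor of the empty bay, within 14 mm of its centre each way and lengthwise within 0.25 rad (distance of each of oil_center, glue_center, can_center from where it was at the start of the episode below 0.015 m and angle between each of oil_center, glue_center, can_center's own z axis and vertical below 0.1 rad and linear speed of each of oil, glue, can, green below 0.02 m/s and contact force between each of oil, glue, can, green and the fingers below 0.05 N and x of green_center in the frame of bay between -0.014 and 0.014 m and y of green_center in the frame of bay between -0.014 and 0.014 m and z of green_center in the frame of bay below 0.0185 m and angle between the x axis of green_center and the x axis of bay, either way round below 0.25 rad); the robot touches nothing.
It fails at once if a bottle tips over by more than 0.5 rad (angle between any of oil_center, glue_center, can_center's own z axis and vertical above 0.5 rad).
It fails at once if a bottle is dropped (falls free faster than 0.6 m/s, from about 20 mm or more) ((linear speed of oil above 0.6 m/s and contact force between oil and the fingers below 0.01 N) or (linear speed of glue above 0.6 m/s and contact force between glue and the fingers below 0.01 N) or (linear speed of can above 0.6 m/s and contact force between can and the fingers below 0.01 N)).
It fails at once if the brown bar, wax tin or tape roll is pushed more than 20 mm from its place (distance of any of brown_center, tin_center, tape_center from where it was at the start of the episode above 0.02 m).
It also fails if it takes over 144 s, if anything falls off the work surface, if the arm or the gripper's body presses on something with over 40 N, if the wrist force passes 120 N, or if a joint passes its speed limit or range.

ROBOT

A 6-joint arm with a two-finger parallel gripper is mounted at the origin on the work surface. World frame = base frame: x ahead of the robot, y to its left, z up, the work surface at z = 0. Lengths are in m, angles in degrees, forces in N, time in s.
With the tool pointing down it reaches from about 0.325 to 0.85 m from the base axis. Payload 4.4 kg.
Tool frame: the origin (TCP) lies at the very end of the fingers, on their centre line; the grasp point (between the pads) lies 19 mm behind it; z points along the fingers, y is the line along which they close (so a half turn about z gives the same grasp; the last joint's range is limited). The gripper opens to 94 mm and grips with 3 to 60 N. Pads are 16 mm wide; open, the fingers measure 119 mm over their backs; the gripper's body (75 mm by 177 mm) begins 78 mm behind the grasp point.
Start: joints at [59.101, 11.837, 88.321, -0, 79.842, -8.623], TCP at [0.218, 0.532, 0.167] pointing down, gripper open.
Joint ranges: [-156.59, 156.59], [-49.26, 127.26], [12.9, 141.05], [-63.56, 243.56], [4.71, 150.69], [-161.64, 161.64]. Speed limits (degrees/s): [159.86, 159.86, 180, 180, 180, 180].

INTERFACE

Orientations are given as a 3x3 rotation matrix whose columns are the frame's x, y, z axes.
In Python, from bench import get_state, snapshot, finish_job gives the robot as it stands. The module is installed in compiled form; this text tells all that it offers.
- The arm moves only by the shell command python3 -m inch 'ROWS'. ROWS is JSON, a list of rows, each an object with "delta_pos": the shift along the tool's x, y, z as a fraction of full scale, a list of three; "dr": the turn, a rotation vector about the tool's x, y, z as a fraction of full scale, a list of three; "claw": the gripper's target within -1 to 1 (fully open at 1, half-way at 0, shut at -1). A call has 1 to 20 rows; each row shifts and turns the commanded pose from where the row before left it, along the tool's axes as they then stand; what a row does not reach is not made up. Full scale, the value 1, is 0.03 m for a shift and 180 degrees for a turn. A row lasts 1/12 s, in which the tool goes at most 41.7 mm and 7.16 degrees, less where a joint would pass 70% of its speed; a pose out of reach is approached as far as the arm can. A call with a number of a shift or a turn outside -1 to 1 is refused whole. A call with a gripper value outside its range is refused whole. The fingers move at their own pace and stop on an object; the grip force is fixed at half the most. Time passes only in rows, so rows that do not move let the fingers close. It gives the time, the measured TCP pose, the force, the opening and the grip force at its end, in the units of the state.
- get_state(): the state, without advancing time (a new reading comes with each control period).
- snapshot(name): name is "scene" or "top"; returns a dict with "color" (420x560x3 uint8, red, green, blue), "mtx" (3x3 intrinsics, pixels), "T" (4x4, takes a point from camera to world coordinates). Camera axes: x right, y up, looking along -z (the intrinsics and any distortion apply to the point x, -y, -z); pixel columns grow to the right and rows downward; lengths in m; the calibration is good to about 2 mm. A picture is of the moment at which its call begins. There is no depth.
- finish_job(): hands the job in; it is judged then, once.
The state is a dict: "time": time; "joint_pos": joint angles; "qd": joint speeds; "tau": joint torques, N m; "tcp_pos": TCP position; "ee_rot": TCP orientation; "wrist_force": force on the tool from outside, world axes, zero at the start; "ft_torque": the same for the moment, N m; "opening": opening from 0.0 (shut) to 1.0 (fully open); "gripper_force": force on a finger pad.
Only numpy, scipy, OpenCV 4.12 (cv2) and the standard library are available. Lean on these libraries where they do the work, as an engineer would, in place of code of your own. Each camera call takes 0.05 s, during which the arm holds its last target. There are 200 camera calls.

## Working session

There is one attempt and no reset: what is moved stays moved. The work goes in short steps, Python scripts to look and compute and a shell command to move; the robot and the scene stay as the last step left them, time stands still between calls to the robot, and variables do not carry over. Pictures are saved under pics/ and viewed, at most 14 in all, crops included, and the job is handed in when it is done.

```bash
mkdir -p pics
python3 - <<'E'
from bench import *
import cv2,numpy as np
for n in ("scene","top"):
    s=snapshot(n); cv2.imwrite(f"pics/{n}0.png",s["color"][:,:,::-1]); np.savez(f"{n}0.npz",**s); print(s["mtx"],s["T"].round(4), s.keys())
st=get_state(); print(st)
E
```

```text
[[480.24743749   0.         284.80025404]
 [  0.         480.24743749 209.15159574]
 [  0.           0.           1.        ]] [[ 0.7201 -0.4296  0.5449  1.1376]
 [ 0.6937  0.4286 -0.5789 -0.647 ]
 [ 0.0151  0.7948  0.6067  0.7459]
 [ 0.      0.      0.      1.    ]] dict_keys(['color', 'mtx', 'T'])
[[489.44614767   0.         279.75827227]
 [  0.         489.44614767 216.2726202 ]
 [  0.           0.           1.        ]] [[ 0.0274  0.9969 -0.0737  0.4615]
 [-0.9995  0.0263 -0.0164  0.0042]
 [-0.0144  0.0741  0.9971  1.0869]
 [ 0.      0.      0.      1.    ]] dict_keys(['color', 'mtx', 'T'])
{'time': 0.1, 'joint_pos': array([ 5.90992447e+01,  1.18797014e+01,  8.83939183e+01, -1.84134129e-04,
        7.98411021e+01, -8.62323860e+00]), 'qd': array([ 0.04702385, -0.07905177, -0.30038422, -0.00922264, -0.03394054,
       -0.06165364]), 'tau': array([-3.03316820e-04, -3.71869326e+01, -2.82292628e+01,  7.00548710e-02,
        3.11054557e-02, -5.34291826e-05]), 'tcp_pos': array([0.21758546, 0.53139598, 0.16552599]), 'ee_rot': array([[-9.25358613e-01,  3.79091528e-01, -1.02555820e-03],
       [ 3.79092798e-01,  9.25357062e-01, -1.71969139e-03],
       [ 2.97087087e-04, -1.98011297e-03, -9.99997995e-01]]), 'wrist_force': array([ 0.48535177, -0.12280684,  0.70720074]), 'ft_torque': array([-0.03912118, -0.00436778, -0.02489757]), 'gripper_force': 0.0, 'opening': 1.0018614045904595}
```

View pics/top0.png

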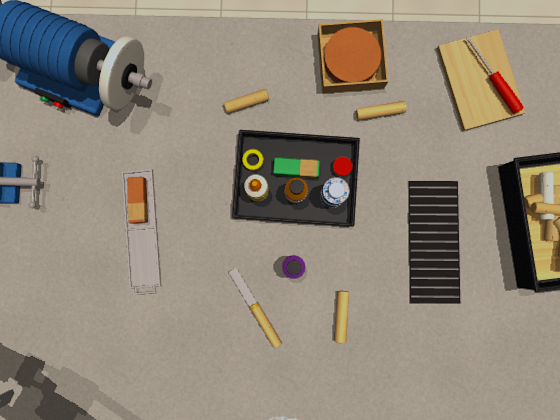

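View pics/scene0.png

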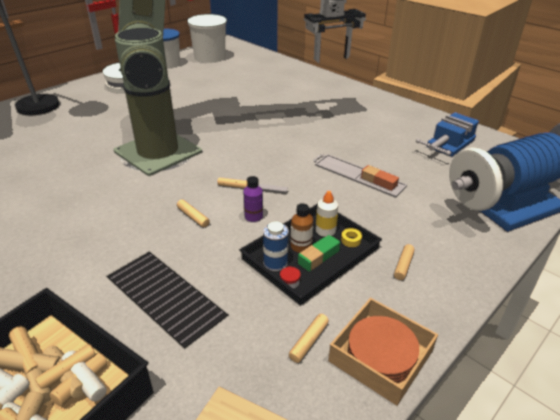

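Top view: black tray at cols 237–357, rows 131–224. In it are glue (256,187), amber oil (296,189), can (336,191), green bar (296,167), tape (253,159) and tin (343,166). The steel tray is at (124–160, 170–292), with brown in the upper bay and the empty bay around (144,257). The mat is at (434,241). Oil candidates are amber (296,189) in the row and purple (293,267) outside the tray. The amber one fits (in the tray, paper label). I'll confirm that in a crop.

```bash
cat > h.py <<'E'
import numpy as np,cv2
from bench import *
def ray(s,u,v):
    d=np.linalg.inv(s["mtx"])@[u,v,1]; T=s["T"]; return T[:3,3],T[:3,:3]@(d*[1,-1,-1])
def plane(s,u,v,z):
    o,d=ray(s,u,v); return (o+d*(z-o[2])/d[2])
def proj(s,p):
    T=s["T"]; c=T[:3,:3].T@(np.asarray(p)-T[:3,3]); q=s["mtx"]@(c*[1,-1,-1]); return q[:2]/q[2]
def tri(sa,a,sb,b):
    (o1,d1),(o2,d2)=ray(sa,*a),ray(sb,*b); t=np.linalg.lstsq(np.c_[d1,-d2],o2-o1,rcond=None)[0]
    return (o1+d1*t[0]+o2+d2*t[1])/2, np.linalg.norm(o1+d1*t[0]-o2-d2*t[1])
def blob(s,lo,hi,box):
    x0,y0,x1,y1=box; h=cv2.cvtColor(s["color"],cv2.COLOR_RGB2HSV)[y0:y1,x0:x1]
    m=cv2.inRange(h,np.array(lo),np.array(hi)); n,l,st,c=cv2.connectedComponentsWithStats(m)
    k=1+st[1:,4].argmax(); pts=np.argwhere(l==k)[:,::-1]+[x0,y0]
    return pts.astype(np.float32)
E
python3 - <<'E'
from h import *
t=dict(np.load("top0.npz")); s=dict(np.load("scene0.npz"))
def crop(im,b,f): return cv2.resize(im[b[1]:b[3],b[0]:b[2],::-1],None,fx=f,fy=f,interpolation=cv2.INTER_CUBIC)
a=crop(t["color"],(115,160,175,300),4); b=crop(t["color"],(230,125,362,230),4); c=crop(s["color"],(235,170,390,300),3)
out=np.zeros((600,800,3),np.uint8); out[:560,:240]=a; out[:420,245:773]=b; cv2.imwrite("pics/crop.png",out)
cv2.imwrite("pics/crop2.png",c)
for nm,lo,hi,box,z in [("mat",(0,0,0),(180,255,60),(400,172,468,310),.003),("tray",(0,0,0),(180,255,60),(228,125,364,230),.03),
  ("bar",(10,60,60),(85,255,255),(268,155,325,178),.034),("brown",(3,80,60),(30,255,255),(120,170,155,226),.034),
  ("tape",(25,150,120),(35,255,255),(240,145,268,172),.02),("tin",(0,150,100),(8,255,255),(328,152,358,180),.028)]:
    h=cv2.cvtColor(t["color"],cv2.COLOR_RGB2HSV)
    x0,y0,x1,y1=box; m=cv2.inRange(h[y0:y1,x0:x1],np.array(lo),np.array(hi))
    if nm in("mat",): m=cv2.morphologyEx(m,cv2.MORPH_CLOSE,np.ones((9,9)))
    n,l,st,_=cv2.connectedComponentsWithStats(m); k=1+st[1:,4].argmax(); p=(np.argwhere(l==k)[:,::-1]+[x0,y0]).astype(np.float32)
    W=np.array([plane(t,u,v,z)[:2] for u,v in p]); r=cv2.minAreaRect((W*1000).astype(np.float32)); print(nm,np.round(r[0]),np.round(r[1]),round(r[2],1),p.min(0),p.max(0))
E
```

```text
mat [ 496. -318.] [266. 110.] 1.4 [408. 181.] [459. 302.]
tray [625. -10.] [265. 197.] 87.4 [232. 130.] [359. 226.]
bar [649. -11.] [101.  38.] 87.5 [273. 157.] [319. 176.]
brown [568. 333.] [100.  42.] 4.8 [127. 177.] [147. 222.]
tape [666.  84.] [45. 44.] 1.9 [243. 149.] [263. 169.]
tin [ 653. -112.] [40. 41.] 1.4 [333. 157.] [352. 175.]
```

View pics/crop.png

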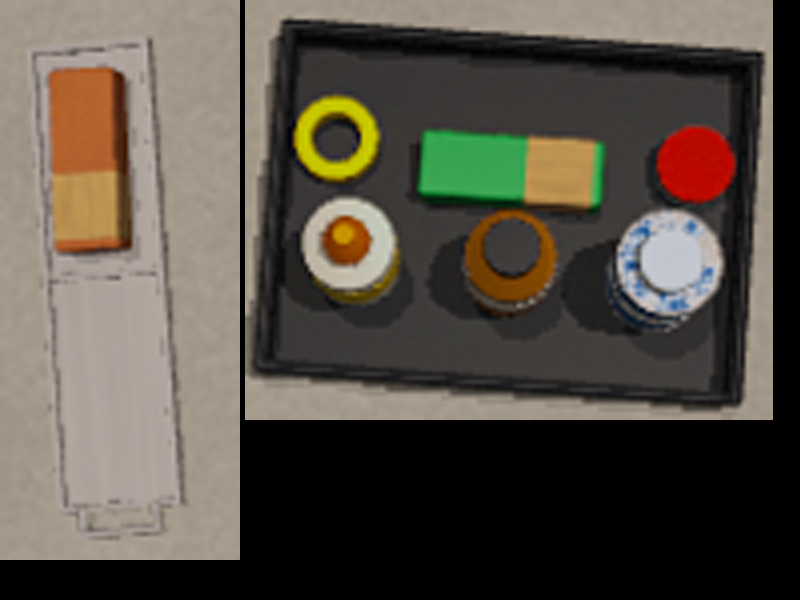

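View pics/crop2.png

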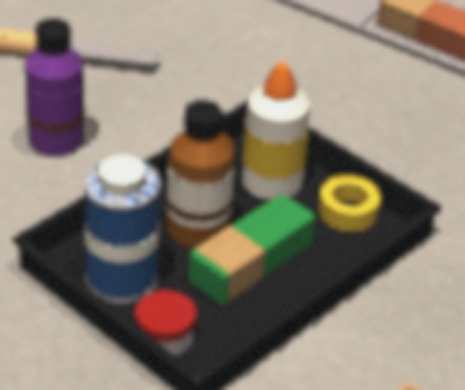

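The crops confirm it: the amber bottle with the paper label stands mid-row at (297,187), and the purple one stands outside the tray. Cap tops are at glue (254.5,183.5), oil (296.7,186.7) and can (336.7,190). The empty-bay corners are about (127.5,230.5), (155.7,228.5), (131,286) and (160.2,285).

```bash
python3 - <<'E'
from h import *
t=dict(np.load("top0.npz")); s=dict(np.load("scene0.npz"))
P={"glue":((254.5,183.5),.118,(235+281/3,170+68/3)),"oil":((296.7,186.7),.118,(235+204/3,170+110/3)),"can":((336.7,190),.108,(235+122/3,170+163/3)),"purple":((293.5,267),.114,(235+53/3,170+27/3))}
for k,(uv,z,sv) in P.items(): print(k,plane(t,*uv,z).round(3),plane(s,*sv,z).round(3))
C=[(123,173),(152.5,169.5),(130.8,287),(161,285.8)]; w=np.array([plane(t,*c,.008)[:2] for c in C]);print(w.round(3))
d=(w[0]+w[1]-w[2]-w[3])/2; c=w.mean(0); print("ctray",c,d,np.degrees(np.arctan2(d[1],d[0])),"bay",c-d/np.linalg.norm(d)*.064)
b=np.array([568,333])/1000; print("bay from brown",b-d/np.linalg.norm(d)*.128)
# tray directions via bar angle; mat
for k in [(282,18+0)]: pass
tr=[(230+(x-245)/4,125+y/4) for x,y in [(283,20),(763,53),(252,372),(740,404)]]
w=np.array([plane(t,*c,.03)[:2] for c in tr]); print(w.round(3),w.mean(0))
E
python3 -m inch '[{"delta_pos":[0,0,-0.5],"dr":[0,0,0],"claw":1}]'
```

```text
glue [0.597 0.072 0.118] [0.601 0.067 0.118]
oil [ 0.593 -0.012  0.118] [ 0.595 -0.013  0.118]
can [ 0.59  -0.093  0.108] [ 0.588 -0.09   0.108]
purple [ 0.434 -0.01   0.114] [ 0.435 -0.013  0.114]
[[0.629 0.375]
 [0.638 0.309]
 [0.377 0.345]
 [0.381 0.278]]
ctray [0.50641408 0.32681843] [0.25461556 0.0304674 ] 6.823590767223237 bay [0.44286741 0.31921441]
bay from brown [0.44090667 0.31779196]
[[ 0.727  0.115]
 [ 0.715 -0.148]
 [ 0.533  0.126]
 [ 0.523 -0.139]] [ 0.62455333 -0.01147651]
time: 0.18
tcp_pos: [0.2164, 0.5293, 0.1775]
ee_rot: [[-0.925, 0.379, -0.004], [0.379, 0.925, -0.007], [0.001, -0.008, -1.0]]
wrist_force: [0.5, -0.1, -0.1]
opening: 0.997
gripper_force: 0.0
```

```bash
python3 -m inch '[{"delta_pos":[0,0,-0.7],"dr":[0,0,-0.0368],"claw":1},{"delta_pos":[0,0,-0.7],"dr":[0,0,-0.0368],"claw":1},{"delta_pos":[0,0,0],"dr":[0,0,-0.0368],"claw":0.5},{"delta_pos":[-0.6,-0.9,0],"dr":[0,0,0],"claw":0.5},{"delta_pos":[-0.6,-0.9,0],"dr":[0,0,0],"claw":0.5},{"delta_pos":[-0.6,-0.9,0],"dr":[0,0,0],"claw":0.5},{"delta_pos":[-0.6,-0.9,0],"dr":[0,0,0],"claw":0.5},{"delta_pos":[-0.6,-0.9,0],"dr":[0,0,0],"claw":0.5},{"delta_pos":[-0.6,-0.9,0],"dr":[0,0,0],"claw":0.5},{"delta_pos":[-0.6,-0.9,0],"dr":[0,0,0],"claw":0.5},{"delta_pos":[-0.6,-0.9,0],"dr":[0,0,0],"claw":0.5},{"delta_pos":[-0.6,-0.9,0],"dr":[0,0,0],"claw":0.5},{"delta_pos":[-0.6,-0.9,0],"dr":[0,0,0],"claw":0.5},{"delta_pos":[-0.6,-0.9,0],"dr":[0,0,0],"claw":0.5},{"delta_pos":[-0.6,-0.9,0],"dr":[0,0,0],"claw":0.5},{"delta_pos":[-0.6,-0.9,0],"dr":[0,0,0],"claw":0.5},{"delta_pos":[-0.6,-0.9,0],"dr":[0,0,0],"claw":0.5},{"delta_pos":[-0.6,-0.9,0],"dr":[0,0,0],"claw":0.5},{"delta_pos":[-0.6,-0.9,0],"dr":[0,0,0],"claw":0.5},{"delta_pos":[-0.6,-0.9,0],"dr":[0,0,0],"claw":0.5}]'
```

```text
time: 1.85
tcp_pos: [0.5046, 0.0592, 0.2231]
ee_rot: [[-0.999, 0.042, -0.001], [0.042, 0.999, 0.0], [0.001, 0.0, -1.0]]
wrist_force: [0.5, 0.3, -0.2]
opening: 0.748
gripper_force: 0.0
```

```bash
python3 -m inch '[{"delta_pos":[-0.51,-0.82,0],"dr":[0,0,0],"claw":0.5},{"delta_pos":[-0.51,-0.82,0],"dr":[0,0,0],"claw":0.5},{"delta_pos":[-0.51,-0.82,0],"dr":[0,0,0],"claw":0.5},{"delta_pos":[-0.51,-0.82,0],"dr":[0,0,0],"claw":0.5},{"delta_pos":[-0.51,-0.82,0],"dr":[0,0,0],"claw":0.5},{"delta_pos":[-0.51,-0.82,0],"dr":[0,0,0],"claw":0.5},{"delta_pos":[0,0,0.7],"dr":[0,0,0],"claw":0.5},{"delta_pos":[0,0,0.7],"dr":[0,0,0],"claw":0.5},{"delta_pos":[0,0,0.7],"dr":[0,0,0],"claw":0.5},{"delta_pos":[0,0,0.5],"dr":[0,0,0],"claw":0.5},{"delta_pos":[0,0,0],"dr":[0,0,0],"claw":0.5},{"delta_pos":[0,0,0],"dr":[0,0,0],"claw":0.5}]'
python3 - <<'E'
from h import *
for n in ("scene","top"):
    s=snapshot(n); np.savez(n+"1.npz",**s)
    q=proj(s,get_state()["tcp_pos"]).astype(int); x,y=q-[70,52]
    x=max(x,0);y=max(y,0); c=s["color"][y:y+105,x:x+140,::-1]; cv2.imwrite(f"pics/{n}1.png",cv2.resize(c,None,fx=4,fy=4)); print(n,x,y,q)
E
```

```text
time: 2.85
tcp_pos: [0.5888, -0.0903, 0.1442]
ee_rot: [[-0.999, 0.042, -0.003], [0.042, 0.999, 0.001], [0.003, 0.001, -1.0]]
wrist_force: [0.1, -0.3, -0.8]
opening: 0.752
gripper_force: 0.0
scene 206 158 [276 210]
top 267 134 [337 186]
```

View pics/scene1.png

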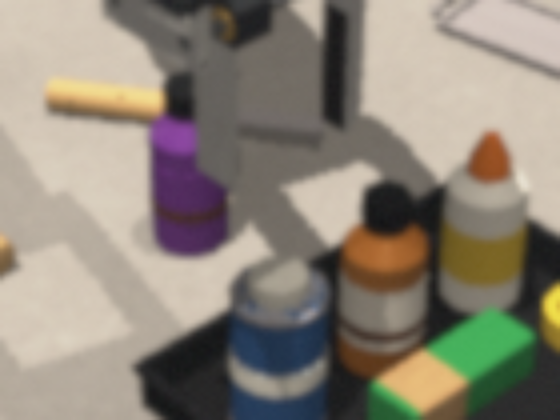

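The fingers straddle the can axis: the TCP projects to crop (280,208), directly above the cap at (282,285). I'll descend and grip.

```bash
python3 -m inch '[{"delta_pos":[-0.02,-0.07,0.6],"dr":[0,0,0],"claw":0.5},{"delta_pos":[0,0,0.6],"dr":[0,0,0],"claw":0.5},{"delta_pos":[0,0,0.6],"dr":[0,0,0],"claw":0.5},{"delta_pos":[0,0,0.6],"dr":[0,0,0],"claw":0.5},{"delta_pos":[0,0,0.6],"dr":[0,0,0],"claw":0.5},{"delta_pos":[0,0,0.6],"dr":[0,0,0],"claw":0.5},{"delta_pos":[0,0,0],"dr":[0,0,0],"claw":-1},{"delta_pos":[0,0,0],"dr":[0,0,0],"claw":-1},{"delta_pos":[0,0,0],"dr":[0,0,0],"claw":-1},{"delta_pos":[0,0,0],"dr":[0,0,0],"claw":-1},{"delta_pos":[0,0,0],"dr":[0,0,0],"claw":-1},{"delta_pos":[0,0,0],"dr":[0,0,0],"claw":-1}]'
```

```text
time: 3.95
tcp_pos: [0.5924, -0.0934, 0.0398]
ee_rot: [[-0.999, 0.042, 0.004], [0.042, 0.999, -0.001], [-0.004, -0.001, -1.0]]
wrist_force: [0.6, -1.8, 5.5]
opening: 0.547
gripper_force: 30.0
```

```bash
python3 -m inch '[{"delta_pos":[0,0,-0.4],"dr":[0,0,0],"claw":-1},{"delta_pos":[0,0,-0.8],"dr":[0,0,0],"claw":-1},{"delta_pos":[0,0,-0.8],"dr":[0,0,0],"claw":-1},{"delta_pos":[-0.03,-0.4,0],"dr":[0,0,0],"claw":-1},{"delta_pos":[-0.03,-0.75,0],"dr":[0,0,0],"claw":-1},{"delta_pos":[-0.03,-0.75,0],"dr":[0,0,0],"claw":-1},{"delta_pos":[-0.03,-0.75,0],"dr":[0,0,0],"claw":-1},{"delta_pos":[-0.03,-0.75,0],"dr":[0,0,0],"claw":-1},{"delta_pos":[-0.03,-0.75,0],"dr":[0,0,0],"claw":-1},{"delta_pos":[-0.03,-0.75,0],"dr":[0,0,0],"claw":-1},{"delta_pos":[-0.03,-0.75,0],"dr":[0,0,0],"claw":-1},{"delta_pos":[-0.03,-0.75,0],"dr":[0,0,0],"claw":-1},{"delta_pos":[-0.03,-0.75,0],"dr":[0,0,0],"claw":-1},{"delta_pos":[-0.03,-0.35,0],"dr":[0,0,0],"claw":-1},{"delta_pos":[0,0,0.6],"dr":[0,0,0],"claw":-1},{"delta_pos":[0,0,0.6],"dr":[0,0,0],"claw":-1},{"delta_pos":[0,0,0.4],"dr":[0,0,0],"claw":-1},{"delta_pos":[0,0,0],"dr":[0,0,0],"claw":-1},{"delta_pos":[0,0,0],"dr":[0,0,0],"claw":-1}]'
```

```text
time: 5.53
tcp_pos: [0.5897, -0.3169, 0.0478]
ee_rot: [[-0.999, 0.042, -0.003], [0.042, 0.999, 0.002], [0.003, 0.002, -1.0]]
wrist_force: [0.3, 0.4, -2.6]
opening: 0.544
gripper_force: 30.0
```

```bash
python3 -m inch '[{"delta_pos":[0,0,0.12],"dr":[0,0,0],"claw":-1},{"delta_pos":[0,0,0.1],"dr":[0,0,0],"claw":-1},{"delta_pos":[0,0,0.05],"dr":[0,0,0],"claw":-1},{"delta_pos":[0,0,0],"dr":[0,0,0],"claw":-1},{"delta_pos":[0,0,0],"dr":[0,0,0],"claw":-1}]'
```

```text
time: 5.95
tcp_pos: [0.5912, -0.3181, 0.0419]
ee_rot: [[-0.999, 0.042, 0.001], [0.042, 0.999, -0.0], [-0.001, -0.0, -1.0]]
wrist_force: [0.3, -0.6, -3.1]
opening: 0.544
gripper_force: 30.0
```

```bash
python3 -m inch '[{"delta_pos":[0,0,0.07],"dr":[0,0,0],"claw":-1},{"delta_pos":[0,0,0.06],"dr":[0,0,0],"claw":-1},{"delta_pos":[0,0,0],"dr":[0,0,0],"claw":-1}]'
```

```text
time: 6.2
tcp_pos: [0.5915, -0.3184, 0.0388]
ee_rot: [[-0.999, 0.042, 0.001], [0.042, 0.999, -0.001], [-0.001, -0.001, -1.0]]
wrist_force: [-0.3, -0.2, 3.0]
opening: 0.548
gripper_force: 30.0
```

```bash
python3 -m inch '[{"delta_pos":[0,0,0],"dr":[0,0,0],"claw":0.5},{"delta_pos":[0,0,0],"dr":[0,0,0],"claw":0.5},{"delta_pos":[0,0,0],"dr":[0,0,0],"claw":0.5},{"delta_pos":[0,0,-0.8],"dr":[0,0,0],"claw":0.5},{"delta_pos":[0,0,-0.8],"dr":[0,0,0],"claw":0.5},{"delta_pos":[0,0,-0.8],"dr":[0,0,0],"claw":0.5},{"delta_pos":[0,0,-0.8],"dr":[0,0,0],"claw":0.5},{"delta_pos":[0,0,-0.7],"dr":[0,0,0],"claw":0.5},{"delta_pos":[0.03,0.9,0],"dr":[0,0,0],"claw":0.5},{"delta_pos":[0.03,0.9,0],"dr":[0,0,0],"claw":0.5},{"delta_pos":[0.03,0.9,0],"dr":[0,0,0],"claw":0.5},{"delta_pos":[0.03,0.9,0],"dr":[0,0,0],"claw":0.5},{"delta_pos":[0.03,0.9,0],"dr":[0,0,0],"claw":0.5},{"delta_pos":[0.03,0.9,0],"dr":[0,0,0],"claw":0.5},{"delta_pos":[0.03,0.9,0],"dr":[0,0,0],"claw":0.5},{"delta_pos":[0.03,0.9,0],"dr":[0,0,0],"claw":0.5},{"delta_pos":[0.03,0.9,0],"dr":[0,0,0],"claw":0.5},{"delta_pos":[0.03,0.9,0],"dr":[0,0,0],"claw":0.5},{"delta_pos":[0.03,0.9,0],"dr":[0,0,0],"claw":0.5},{"delta_pos":[0.02,0.3,0],"dr":[0,0,0],"claw":0.5}]'
python3 -m inch '[{"delta_pos":[0,0,0],"dr":[0,0,0],"claw":0.5},{"delta_pos":[0,0,0],"dr":[0,0,0],"claw":0.5}]'
python3 - <<'E'
from h import *
s=snapshot("scene"); cv2.imwrite("pics/s2.png",s["color"][120:360,100:420,::-1].repeat(2,0).repeat(2,1))
s=snapshot("top"); np.savez("top2.npz",**s)
E
```

```text
time: 7.87
tcp_pos: [0.5931, -0.0083, 0.1546]
ee_rot: [[-0.999, 0.039, 0.0], [0.039, 0.999, 0.001], [-0.0, 0.001, -1.0]]
wrist_force: [-0.1, -0.6, 0.1]
opening: 0.749
gripper_force: 0.0
time: 8.03
tcp_pos: [0.5934, -0.0123, 0.1546]
ee_rot: [[-0.999, 0.041, 0.0], [0.041, 0.999, -0.001], [-0.0, -0.001, -1.0]]
wrist_force: [-0.8, -0.3, 0.2]
opening: 0.752
gripper_force: 0.0
```

View pics/s2.png

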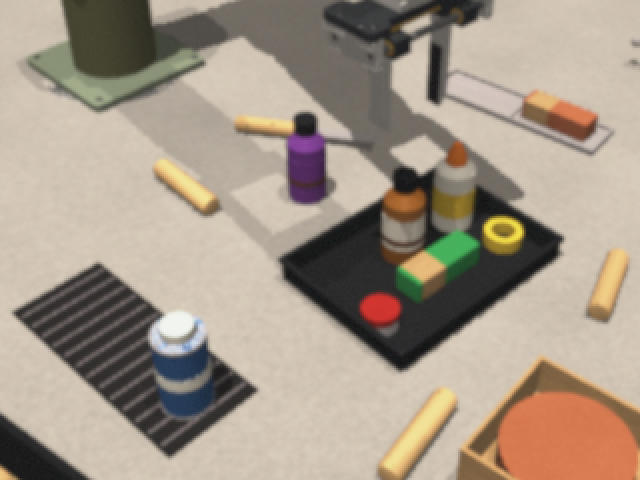

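The can is upright on the mat at (183,365), and the gripper is over the amber oil bottle at (404,215). Next I'll grip the oil.

```bash
python3 -m inch '[{"delta_pos":[0,0.02,0.65],"dr":[0,0,0],"claw":0.5},{"delta_pos":[0,0,0.65],"dr":[0,0,0],"claw":0.5},{"delta_pos":[0,0,0.65],"dr":[0,0,0],"claw":0.5},{"delta_pos":[0,0,0.65],"dr":[0,0,0],"claw":0.5},{"delta_pos":[0,0,0.65],"dr":[0,0,0],"claw":0.5},{"delta_pos":[0,0,0.6],"dr":[0,0,0],"claw":0.5},{"delta_pos":[0,0,0],"dr":[0,0,0],"claw":0.5},{"delta_pos":[0,0,0],"dr":[0,0,0],"claw":-1},{"delta_pos":[0,0,0],"dr":[0,0,0],"claw":-1},{"delta_pos":[0,0,0],"dr":[0,0,0],"claw":-1},{"delta_pos":[0,0,0],"dr":[0,0,0],"claw":-1},{"delta_pos":[0,0,0],"dr":[0,0,0],"claw":-1},{"delta_pos":[0,0,0],"dr":[0,0,0],"claw":-1}]'
```

```text
time: 9.22
tcp_pos: [0.5949, -0.012, 0.0408]
ee_rot: [[-0.999, 0.042, 0.003], [0.042, 0.999, -0.001], [-0.003, -0.001, -1.0]]
wrist_force: [0.3, -1.6, 3.9]
opening: 0.493
gripper_force: 30.0
```

```bash
python3 -m inch '[{"delta_pos":[0,0,-0.4],"dr":[0,0,0],"claw":-1},{"delta_pos":[0,0,-0.8],"dr":[0,0,0],"claw":-1},{"delta_pos":[0,0,-0.8],"dr":[0,0,0],"claw":-1},{"delta_pos":[0.11,-0.42,0],"dr":[0,0,0],"claw":-1},{"delta_pos":[0.21,-0.8,0],"dr":[0,0,0],"claw":-1},{"delta_pos":[0.21,-0.8,0],"dr":[0,0,0],"claw":-1},{"delta_pos":[0.21,-0.8,0],"dr":[0,0,0],"claw":-1},{"delta_pos":[0.21,-0.8,0],"dr":[0,0,0],"claw":-1},{"delta_pos":[0.21,-0.8,0],"dr":[0,0,0],"claw":-1},{"delta_pos":[0.21,-0.8,0],"dr":[0,0,0],"claw":-1},{"delta_pos":[0.21,-0.8,0],"dr":[0,0,0],"claw":-1},{"delta_pos":[0.21,-0.8,0],"dr":[0,0,0],"claw":-1},{"delta_pos":[0.21,-0.8,0],"dr":[0,0,0],"claw":-1},{"delta_pos":[0.21,-0.8,0],"dr":[0,0,0],"claw":-1},{"delta_pos":[0.21,-0.8,0],"dr":[0,0,0],"claw":-1},{"delta_pos":[0.21,-0.8,0],"dr":[0,0,0],"claw":-1},{"delta_pos":[0.1,-0.3,0],"dr":[0,0,0],"claw":-1},{"delta_pos":[0,0,0.6],"dr":[0,0,0],"claw":-1},{"delta_pos":[0,0,0.6],"dr":[0,0,0],"claw":-1},{"delta_pos":[0,0,0.4],"dr":[0,0,0],"claw":-1}]'
python3 -m inch '[{"delta_pos":[0,0,0.1],"dr":[0,0,0],"claw":-1},{"delta_pos":[0,0,0.1],"dr":[0,0,0],"claw":-1},{"delta_pos":[0,0,0],"dr":[0,0,0],"claw":-1}]'
```

```text
time: 10.88
tcp_pos: [0.4966, -0.316, 0.0485]
ee_rot: [[-0.999, 0.043, -0.003], [0.043, 0.999, 0.003], [0.003, 0.003, -1.0]]
wrist_force: [-0.9, 0.3, -2.0]
opening: 0.492
gripper_force: 30.0
time: 11.13
tcp_pos: [0.4983, -0.3166, 0.0446]
ee_rot: [[-0.999, 0.041, -0.001], [0.041, 0.999, 0.001], [0.001, 0.001, -1.0]]
wrist_force: [0.2, -0.1, -2.8]
opening: 0.495
gripper_force: 30.0
```

```bash
python3 -m inch '[{"delta_pos":[0,0,0.1],"dr":[0,0,0],"claw":-1},{"delta_pos":[0,0,0.05],"dr":[0,0,0],"claw":-1},{"delta_pos":[0,0,0.05],"dr":[0,0,0],"claw":-1},{"delta_pos":[0,0,0],"dr":[0,0,0],"claw":-1}]'
```

```text
time: 11.47
tcp_pos: [0.4992, -0.3175, 0.0399]
ee_rot: [[-0.999, 0.042, 0.001], [0.042, 0.999, -0.001], [-0.001, -0.001, -1.0]]
wrist_force: [0.5, 0.1, -0.9]
opening: 0.489
gripper_force: 30.0
```

```bash
python3 -m inch '[{"delta_pos":[0,0,0.05],"dr":[0,0,0],"claw":-1},{"delta_pos":[0,0,0],"dr":[0,0,0],"claw":-1},{"delta_pos":[0,0,0],"dr":[0,0,0],"claw":0.5},{"delta_pos":[0,0,0],"dr":[0,0,0],"claw":0.5},{"delta_pos":[0,0,0],"dr":[0,0,0],"claw":0.5},{"delta_pos":[0,0,-0.8],"dr":[0,0,0],"claw":0.5},{"delta_pos":[0,0,-0.8],"dr":[0,0,0],"claw":0.5},{"delta_pos":[0,0,-0.8],"dr":[0,0,0],"claw":0.5},{"delta_pos":[0,0,-0.8],"dr":[0,0,0],"claw":0.5},{"delta_pos":[0,0,-0.8],"dr":[0,0,0],"claw":0.5},{"delta_pos":[-0.184,0.872,0],"dr":[0,0,0],"claw":0.5},{"delta_pos":[-0.184,0.872,0],"dr":[0,0,0],"claw":0.5},{"delta_pos":[-0.184,0.872,0],"dr":[0,0,0],"claw":0.5},{"delta_pos":[-0.184,0.872,0],"dr":[0,0,0],"claw":0.5},{"delta_pos":[-0.184,0.872,0],"dr":[0,0,0],"claw":0.5},{"delta_pos":[-0.184,0.872,0],"dr":[0,0,0],"claw":0.5},{"delta_pos":[-0.184,0.872,0],"dr":[0,0,0],"claw":0.5},{"delta_pos":[-0.184,0.872,0],"dr":[0,0,0],"claw":0.5},{"delta_pos":[-0.184,0.872,0],"dr":[0,0,0],"claw":0.5},{"delta_pos":[-0.184,0.872,0],"dr":[0,0,0],"claw":0.5}]'
python3 -m inch '[{"delta_pos":[-0.184,0.872,0],"dr":[0,0,0],"claw":0.5},{"delta_pos":[-0.184,0.872,0],"dr":[0,0,0],"claw":0.5},{"delta_pos":[-0.184,0.872,0],"dr":[0,0,0],"claw":0.5},{"delta_pos":[-0.184,0.872,0],"dr":[0,0,0],"claw":0.5},{"delta_pos":[-0.184,0.872,0],"dr":[0,0,0],"claw":0.5},{"delta_pos":[0,0,0],"dr":[0,0,0],"claw":0.5},{"delta_pos":[0,0,0],"dr":[0,0,0],"claw":0.5}]'
```

```text
time: 13.13
tcp_pos: [0.5647, -0.0568, 0.1575]
ee_rot: [[-0.999, 0.042, 0.0], [0.042, 0.999, -0.0], [-0.0, -0.0, -1.0]]
wrist_force: [0.2, -0.0, -0.0]
opening: 0.748
gripper_force: 0.0
time: 13.72
tcp_pos: [0.5976, 0.0725, 0.1572]
ee_rot: [[-0.999, 0.039, -0.001], [0.039, 0.999, -0.001], [0.0, -0.001, -1.0]]
wrist_force: [-0.4, 0.7, 0.3]
opening: 0.754
gripper_force: 0.0
```

```bash
python3 -m inch '[{"delta_pos":[0,-0.03,0.65],"dr":[0,0,0],"claw":0.5},{"delta_pos":[0,0,0.65],"dr":[0,0,0],"claw":0.5},{"delta_pos":[0,0,0.65],"dr":[0,0,0],"claw":0.5},{"delta_pos":[0,0,0.65],"dr":[0,0,0],"claw":0.5},{"delta_pos":[0,0,0.65],"dr":[0,0,0],"claw":0.5},{"delta_pos":[0,0,0.65],"dr":[0,0,0],"claw":0.5},{"delta_pos":[0,0,0],"dr":[0,0,0],"claw":0.5},{"delta_pos":[0,0,0],"dr":[0,0,0],"claw":-1},{"delta_pos":[0,0,0],"dr":[0,0,0],"claw":-1},{"delta_pos":[0,0,0],"dr":[0,0,0],"claw":-1},{"delta_pos":[0,0,0],"dr":[0,0,0],"claw":-1},{"delta_pos":[0,0,0],"dr":[0,0,0],"claw":-1},{"delta_pos":[0,0,0],"dr":[0,0,0],"claw":-1}]'
```

```text
time: 14.8
tcp_pos: [0.5992, 0.0706, 0.0424]
ee_rot: [[-0.999, 0.042, 0.003], [0.042, 0.999, -0.0], [-0.003, 0.0, -1.0]]
wrist_force: [0.7, 0.5, 4.0]
opening: 0.482
gripper_force: 30.0
```

```bash
python3 -m inch '[{"delta_pos":[0,0,-0.4],"dr":[0,0,0],"claw":-1},{"delta_pos":[0,0,-0.8],"dr":[0,0,0],"claw":-1},{"delta_pos":[0,0,-0.8],"dr":[0,0,0],"claw":-1},{"delta_pos":[0.169,-0.388,0],"dr":[0,0,0],"claw":-1},{"delta_pos":[0.338,-0.776,0],"dr":[0,0,0],"claw":-1},{"delta_pos":[0.338,-0.776,0],"dr":[0,0,0],"claw":-1},{"delta_pos":[0.338,-0.776,0],"dr":[0,0,0],"claw":-1},{"delta_pos":[0.338,-0.776,0],"dr":[0,0,0],"claw":-1},{"delta_pos":[0.338,-0.776,0],"dr":[0,0,0],"claw":-1},{"delta_pos":[0.338,-0.776,0],"dr":[0,0,0],"claw":-1},{"delta_pos":[0.338,-0.776,0],"dr":[0,0,0],"claw":-1},{"delta_pos":[0.338,-0.776,0],"dr":[0,0,0],"claw":-1},{"delta_pos":[0.338,-0.776,0],"dr":[0,0,0],"claw":-1},{"delta_pos":[0.338,-0.776,0],"dr":[0,0,0],"claw":-1},{"delta_pos":[0.338,-0.776,0],"dr":[0,0,0],"claw":-1},{"delta_pos":[0.338,-0.776,0],"dr":[0,0,0],"claw":-1},{"delta_pos":[0.338,-0.776,0],"dr":[0,0,0],"claw":-1},{"delta_pos":[0.338,-0.776,0],"dr":[0,0,0],"claw":-1},{"delta_pos":[0.338,-0.776,0],"dr":[0,0,0],"claw":-1}]'
python3 -m inch '[{"delta_pos":[0.338,-0.776,0],"dr":[0,0,0],"claw":-1},{"delta_pos":[0.169,-0.388,0],"dr":[0,0,0],"claw":-1},{"delta_pos":[0,0,0.6],"dr":[0,0,0],"claw":-1},{"delta_pos":[0,0,0.6],"dr":[0,0,0],"claw":-1},{"delta_pos":[0,0,0.4],"dr":[0,0,0],"claw":-1},{"delta_pos":[0,0,0.1],"dr":[0,0,0],"claw":-1},{"delta_pos":[0,0,0.1],"dr":[0,0,0],"claw":-1},{"delta_pos":[0,0,0],"dr":[0,0,0],"claw":-1},{"delta_pos":[0,0,0],"dr":[0,0,0],"claw":-1}]'
```

```text
time: 16.38
tcp_pos: [0.423, -0.2839, 0.0992]
ee_rot: [[-0.999, 0.042, -0.002], [0.042, 0.999, 0.001], [0.002, 0.001, -1.0]]
wrist_force: [0.3, 1.1, -2.2]
opening: 0.482
gripper_force: 30.0
time: 17.13
tcp_pos: [0.4092, -0.3178, 0.0471]
ee_rot: [[-0.999, 0.042, 0.001], [0.042, 0.999, -0.001], [-0.001, -0.001, -1.0]]
wrist_force: [0.4, -0.4, -1.9]
opening: 0.483
gripper_force: 30.0
```

```bash
python3 -m inch '[{"delta_pos":[0,0,0.1],"dr":[0,0,0],"claw":-1},{"delta_pos":[0,0,0.07],"dr":[0,0,0],"claw":-1},{"delta_pos":[0,0,0.03],"dr":[0,0,0],"claw":-1},{"delta_pos":[0,0,0],"dr":[0,0,0],"claw":-1},{"delta_pos":[0,0,0],"dr":[0,0,0],"claw":-1}]'
```

```text
time: 17.55
tcp_pos: [0.4094, -0.318, 0.0414]
ee_rot: [[-0.999, 0.042, 0.001], [0.042, 0.999, -0.001], [-0.001, -0.001, -1.0]]
wrist_force: [-0.8, 0.9, 2.2]
opening: 0.483
gripper_force: 30.0
```

```bash
python3 -m inch '[{"delta_pos":[0,0,0],"dr":[0,0,0],"claw":0.5},{"delta_pos":[0,0,0],"dr":[0,0,0],"claw":0.5},{"delta_pos":[0,0,0],"dr":[0,0,0],"claw":0.5},{"delta_pos":[0,0,-0.8],"dr":[0,0,0],"claw":0.5},{"delta_pos":[0,0,-0.8],"dr":[0,0,0],"claw":0.5},{"delta_pos":[0,0,-0.8],"dr":[0,0,0],"claw":0.5},{"delta_pos":[0,0,-0.8],"dr":[0,0,0],"claw":0.5},{"delta_pos":[0,0,-0.8],"dr":[0,0,0],"claw":0.5},{"delta_pos":[-0.54,0.754,0],"dr":[0,0,0],"claw":0.5},{"delta_pos":[-0.54,0.754,0],"dr":[0,0,0],"claw":0.5},{"delta_pos":[-0.54,0.754,0],"dr":[0,0,0],"claw":0.5},{"delta_pos":[-0.54,0.754,0],"dr":[0,0,0],"claw":0.5},{"delta_pos":[-0.54,0.754,0],"dr":[0,0,0],"claw":0.5},{"delta_pos":[-0.54,0.754,0],"dr":[0,0,0],"claw":0.5},{"delta_pos":[-0.54,0.754,0],"dr":[0,0,0],"claw":0.5},{"delta_pos":[-0.54,0.754,0],"dr":[0,0,0],"claw":0.5},{"delta_pos":[-0.54,0.754,0],"dr":[0,0,0],"claw":0.5},{"delta_pos":[-0.54,0.754,0],"dr":[0,0,0],"claw":0.5},{"delta_pos":[-0.54,0.754,0],"dr":[0,0,0],"claw":0.5},{"delta_pos":[-0.54,0.754,0],"dr":[0,0,0],"claw":0.5}]'
python3 -m inch '[{"delta_pos":[-0.54,0.754,0],"dr":[0,0,0],"claw":0.35},{"delta_pos":[-0.54,0.754,0],"dr":[0,0,0],"claw":0.35},{"delta_pos":[0,0,0],"dr":[0,0,0.0385],"claw":0.35},{"delta_pos":[0,0,0],"dr":[0,0,0.0385],"claw":0.35},{"delta_pos":[0,0,0],"dr":[0,0,0.0385],"claw":0.35},{"delta_pos":[0,0,0],"dr":[0,0,0.0385],"claw":0.35},{"delta_pos":[0,0,0],"dr":[0,0,0.0385],"claw":0.35},{"delta_pos":[0,0,0],"dr":[0,0,0.0385],"claw":0.35},{"delta_pos":[0,0,0],"dr":[0,0,0.0385],"claw":0.35},{"delta_pos":[0,0,0],"dr":[0,0,0.0385],"claw":0.35},{"delta_pos":[0,0,0],"dr":[0,0,0.0385],"claw":0.35},{"delta_pos":[0,0,0],"dr":[0,0,0.0385],"claw":0.35},{"delta_pos":[0,0,0],"dr":[0,0,0.0385],"claw":0.35},{"delta_pos":[0,0,0],"dr":[0,0,0.0385],"claw":0.35},{"delta_pos":[0,0,0],"dr":[0,0,0.0385],"claw":0.35},{"delta_pos":[0,0,0],"dr":[0,0,0],"claw":0.35},{"delta_pos":[0,0,0],"dr":[0,0,0],"claw":0.35}]'
python3 - <<'E'
from h import *
s=snapshot("scene"); cv2.imwrite("pics/s3.png",s["color"][120:360,100:420,::-1].repeat(2,0).repeat(2,1))
print(get_state()["joint_pos"].round(1))
E
```

```text
time: 19.22
tcp_pos: [0.6151, -0.0535, 0.1603]
ee_rot: [[-0.999, 0.042, -0.0], [0.042, 0.999, -0.0], [0.0, -0.0, -1.0]]
wrist_force: [0.6, 0.1, -0.8]
opening: 0.754
gripper_force: 0.0
time: 20.63
tcp_pos: [0.6486, -0.0108, 0.1602]
ee_rot: [[0.04, 0.999, -0.0], [0.999, -0.04, -0.0], [-0.0, -0.0, -1.0]]
wrist_force: [-0.4, -0.4, -0.4]
opening: 0.675
gripper_force: 0.0
[-8.6 21.  77.5 -0.  81.6 -6.3]
```

View pics/s3.png

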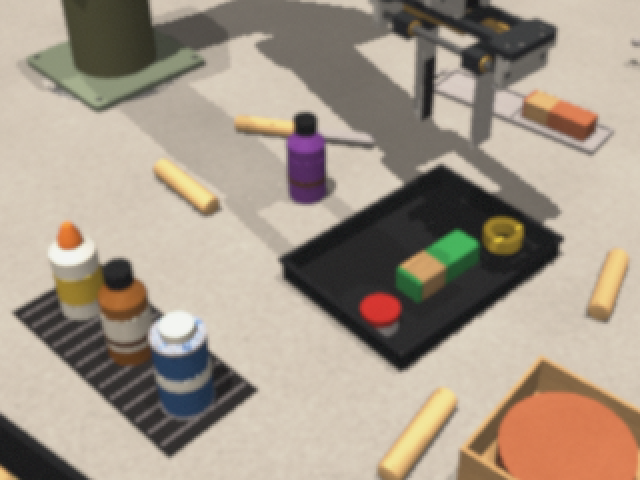

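All three bottles stand on the mat, at (75,275), (125,315) and (183,365). The bar is free at (438,265). I'll go down onto it.

```bash
python3 -m inch '[{"delta_pos":[0,0,0.6],"dr":[0,0,0],"claw":0.35},{"delta_pos":[0,0,0.6],"dr":[0,0,0],"claw":0.35},{"delta_pos":[0,0,0.6],"dr":[0,0,0],"claw":0.35},{"delta_pos":[0,0,0.6],"dr":[0,0,0],"claw":0.35},{"delta_pos":[0,0,0.6],"dr":[0,0,0],"claw":0.35},{"delta_pos":[0,0,0.6],"dr":[0,0,0],"claw":0.35},{"delta_pos":[0,0,0.6],"dr":[0,0,0],"claw":0.35},{"delta_pos":[0,0,0.4],"dr":[0,0,0],"claw":0.35},{"delta_pos":[0,0,0],"dr":[0,0,0],"claw":0.35},{"delta_pos":[0,0,0],"dr":[0,0,0],"claw":0.35}]'
```

```text
time: 21.52
tcp_pos: [0.6481, -0.0106, 0.0219]
ee_rot: [[0.043, 0.999, -0.002], [0.999, -0.043, 0.0], [0.0, -0.002, -1.0]]
wrist_force: [0.5, 0.2, -0.2]
opening: 0.676
gripper_force: 0.0
```

```bash
python3 -m inch '[{"delta_pos":[0,0,0.2],"dr":[0,0,0],"claw":0.35},{"delta_pos":[0,0,0.13],"dr":[0,0,0],"claw":0.35},{"delta_pos":[0,0,0],"dr":[0,0,0],"claw":-1},{"delta_pos":[0,0,0],"dr":[0,0,0],"claw":-1},{"delta_pos":[0,0,0],"dr":[0,0,0],"claw":-1},{"delta_pos":[0,0,0],"dr":[0,0,0],"claw":-1},{"delta_pos":[0,0,0],"dr":[0,0,0],"claw":-1},{"delta_pos":[0,0,0],"dr":[0,0,0],"claw":-1}]'
```

```text
time: 22.18
tcp_pos: [0.6489, -0.0108, 0.0129]
ee_rot: [[0.043, 0.999, 0.0], [0.999, -0.043, -0.0], [-0.0, 0.0, -1.0]]
wrist_force: [-0.1, 0.1, 0.2]
opening: 0.288
gripper_force: 0.0
```

```bash
python3 -m inch '[{"delta_pos":[0,0,0],"dr":[0,0,0],"claw":-1},{"delta_pos":[0,0,0],"dr":[0,0,0],"claw":-1}]'
python3 - <<'E'
from h import *
s=snapshot("scene"); a=s["color"][170:310,210:400,::-1]
cv2.imwrite("pics/s4.png",cv2.resize(a,None,fx=4,fy=4,interpolation=cv2.INTER_CUBIC))
E
```

```text
time: 22.35
tcp_pos: [0.6487, -0.0108, 0.0127]
ee_rot: [[0.043, 0.999, 0.0], [0.999, -0.043, -0.0], [-0.0, 0.0, -1.0]]
wrist_force: [0.5, 0.2, -0.0]
opening: 0.139
gripper_force: 0.0
```

View pics/s4.png

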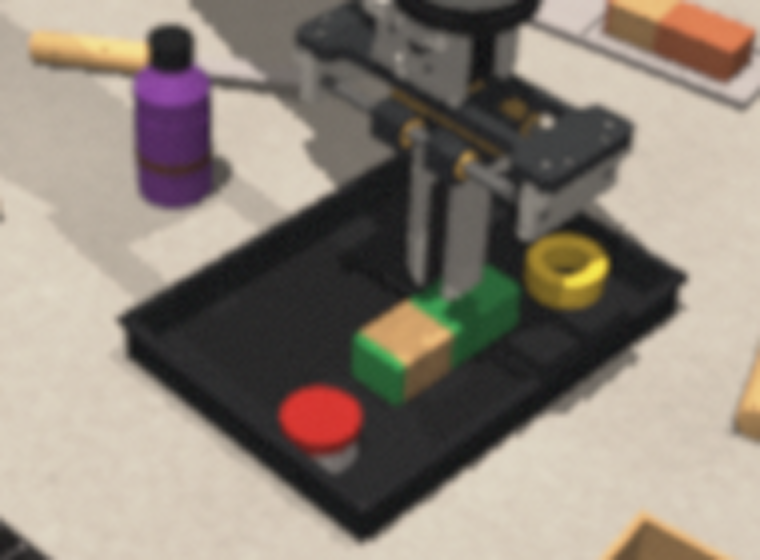

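Run:
```python
from h import *
s=snapshot("scene"); st=get_state(); p=st["tcp_pos"]; print(p,st["opening"],st["gripper_force"])
f=lambda q:((proj(s,q)-[210,170])*4).round()
print("tcp",f(p),"z034",f([p[0],p[1],.034]),"z06",f([p[0],p[1],.06]))
c=np.array([.649,-.011,0]);X=np.array([.999,-.042,0]);Y=np.array([.042,.999,0])
for a,b in[(-1,-1),(-1,1),(1,-1),(1,1)]: print(a,b,f(c+X*a*.018+Y*b*.05+[0,0,.034]),f(c+X*a*.018+Y*b*.05+[0,0,.004]))
a=s["color"][200:275,270:365,::-1]
cv2.imwrite("pics/s5.png",cv2.resize(a,None,fx=8,fy=8,interpolation=cv2.INTER_CUBIC))
```

```text
[ 0.64872181 -0.01075798  0.01265458] 0.061809856382082314 0.0
tcp [438. 335.] z034 [441. 306.] z06 [444. 271.]
-1 -1 [354. 332.] [352. 372.]
-1 1 [477. 252.] [474. 291.]
1 -1 [402. 366.] [399. 406.]
1 1 [525. 282.] [520. 322.]
```

View pics/s5.png

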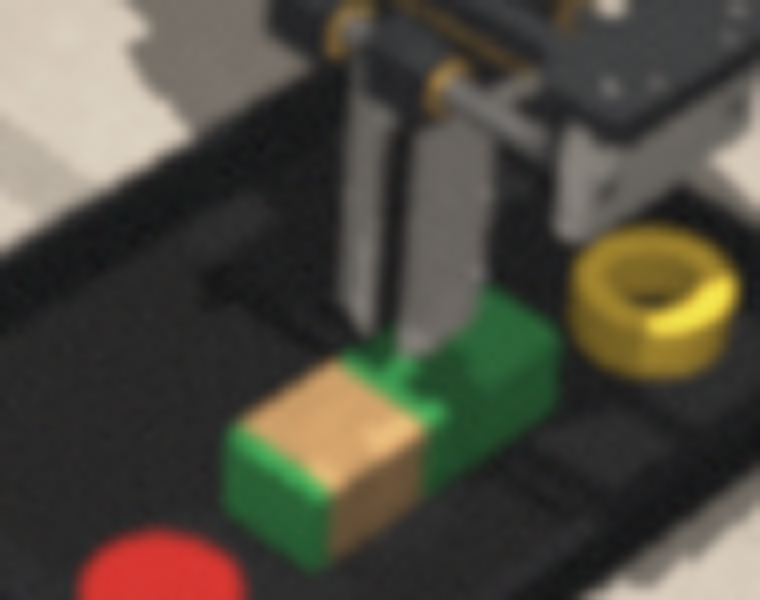

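The fingertips sit at s4 (436,292), which back-projects to about z = 0.045, while the reported TCP z is 0.013. The earlier hover picture shows the same offset, so the real tips are about 33–35 mm above the reported z. The bar was never between the pads, and the bottles were gripped near their shoulders. I'll open, go about 33 mm lower while watching the force, and grip.

```bash
python3 -m inch '[{"delta_pos":[0,0,0],"dr":[0,0,0],"claw":0.35},{"delta_pos":[0,0,0],"dr":[0,0,0],"claw":0.35},{"delta_pos":[0,0,0],"dr":[0,0,0],"claw":0.35},{"delta_pos":[0,0,0],"dr":[0,0,0],"claw":0.35},{"delta_pos":[0,0,0],"dr":[0,0,0],"claw":0.35},{"delta_pos":[0,0,0],"dr":[0,0,0],"claw":0.35},{"delta_pos":[0,0,0],"dr":[0,0,0],"claw":0.35},{"delta_pos":[0,0,0.2],"dr":[0,0,0],"claw":0.35},{"delta_pos":[0,0,0.2],"dr":[0,0,0],"claw":0.35},{"delta_pos":[0,0,0.2],"dr":[0,0,0],"claw":0.35},{"delta_pos":[0,0,0.1],"dr":[0,0,0],"claw":0.35},{"delta_pos":[0,0,0],"dr":[0,0,0],"claw":0.35},{"delta_pos":[0,0,0],"dr":[0,0,0],"claw":0.35}]'
```

```text
time: 23.53
tcp_pos: [0.6482, -0.0107, -0.0091]
ee_rot: [[0.043, 0.999, -0.001], [0.999, -0.043, 0.0], [0.0, -0.001, -1.0]]
wrist_force: [-0.4, 0.6, -0.1]
opening: 0.68
gripper_force: 0.0
```

Run:
```python
from h import *
s=snapshot("scene"); print(get_state()["wrist_force"],get_state()["tcp_pos"],get_state()["opening"]); a=s["color"][200:275,270:365,::-1]
p=get_state()["tcp_pos"]; print([((proj(s,[p[0]+d,p[1],z])-[270,200])*8).round() for d in(-.032,.032) for z in(.0,.034,.06)])
cv2.imwrite("pics/s6.png",cv2.resize(a,None,fx=8,fy=8,interpolation=cv2.INTER_CUBIC))
```

```text
[-0.31836669  0.90499659  0.62816077] [ 0.64865621 -0.01074814 -0.00856987] 0.6775290116243923
[array([309., 408.]), array([315., 319.]), array([319., 248.]), array([481., 518.]), array([490., 428.]), array([497., 356.])]
```

View pics/s6.png

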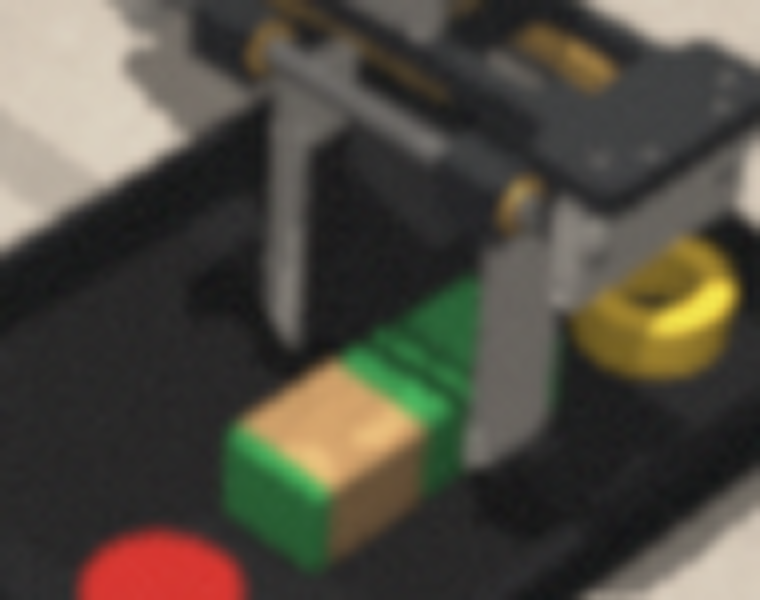

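The fingers now straddle the bar, left tip (290,345) and right tip (510,450), so the true tip z is about 0.025. I'll go 12 mm lower and close.

```bash
python3 -m inch '[{"delta_pos":[0,0,0.2],"dr":[0,0,0],"claw":0.35},{"delta_pos":[0,0,0.2],"dr":[0,0,0],"claw":0.35},{"delta_pos":[0,0,0],"dr":[0,0,0],"claw":0.35},{"delta_pos":[0,0,0],"dr":[0,0,0],"claw":-1},{"delta_pos":[0,0,0],"dr":[0,0,0],"claw":-1},{"delta_pos":[0,0,0],"dr":[0,0,0],"claw":-1},{"delta_pos":[0,0,0],"dr":[0,0,0],"claw":-1},{"delta_pos":[0,0,0],"dr":[0,0,0],"claw":-1},{"delta_pos":[0,0,0],"dr":[0,0,0],"claw":-1},{"delta_pos":[0,0,0],"dr":[0,0,0],"claw":-1}]'
```

```text
time: 24.42
tcp_pos: [0.649, -0.0108, -0.02]
ee_rot: [[0.044, 0.999, 0.001], [0.999, -0.044, -0.0], [-0.0, 0.001, -1.0]]
wrist_force: [-0.9, -0.2, 0.9]
opening: 0.381
gripper_force: 30.0
```

```bash
python3 -m inch '[{"delta_pos":[0,0,-0.5],"dr":[0,0,0],"claw":-1},{"delta_pos":[0,0,-0.9],"dr":[0,0,0],"claw":-1},{"delta_pos":[0,0,-0.9],"dr":[0,0,0],"claw":-1},{"delta_pos":[0.381,-0.264,0],"dr":[0,0,0],"claw":-1},{"delta_pos":[0.762,-0.527,0],"dr":[0,0,0],"claw":-1},{"delta_pos":[0.762,-0.527,0],"dr":[0,0,0],"claw":-1},{"delta_pos":[0.762,-0.527,0],"dr":[0,0,0],"claw":-1},{"delta_pos":[0.762,-0.527,0],"dr":[0,0,0],"claw":-1},{"delta_pos":[0.762,-0.527,0],"dr":[0,0,0],"claw":-1},{"delta_pos":[0.762,-0.527,0],"dr":[0,0,0],"claw":-1},{"delta_pos":[0.762,-0.527,0],"dr":[0,0,0],"claw":-1},{"delta_pos":[0.762,-0.527,0],"dr":[0,0,0],"claw":-1},{"delta_pos":[0.762,-0.527,0],"dr":[0,0,0],"claw":-1},{"delta_pos":[0.762,-0.527,0],"dr":[0,0,0],"claw":-1},{"delta_pos":[0.762,-0.527,0],"dr":[0,0,0],"claw":-1},{"delta_pos":[0.762,-0.527,0],"dr":[0,0,0],"claw":-1},{"delta_pos":[0.762,-0.527,0],"dr":[0,0,0],"claw":-1},{"delta_pos":[0.381,-0.264,0],"dr":[0,0,0],"claw":-1}]'
python3 -m inch '[{"delta_pos":[0,0,0],"dr":[0,0,0.0375],"claw":-1},{"delta_pos":[0,0,0],"dr":[0,0,0.0375],"claw":-1},{"delta_pos":[0,0,0],"dr":[0,0,0.0375],"claw":-1},{"delta_pos":[0,0,0],"dr":[0,0,0.0375],"claw":-1},{"delta_pos":[0,0,0],"dr":[0,0,0.0375],"claw":-1},{"delta_pos":[0,0,0],"dr":[0,0,0.0375],"claw":-1},{"delta_pos":[0,0,0],"dr":[0,0,0.0375],"claw":-1},{"delta_pos":[0,0,0],"dr":[0,0,0.0375],"claw":-1},{"delta_pos":[0,0,0],"dr":[0,0,0.0375],"claw":-1},{"delta_pos":[0,0,0],"dr":[0,0,0.0375],"claw":-1},{"delta_pos":[0,0,0],"dr":[0,0,0.0375],"claw":-1},{"delta_pos":[0,0,0],"dr":[0,0,0.0375],"claw":-1},{"delta_pos":[0,0,0],"dr":[0,0,0],"claw":-1},{"delta_pos":[0,0,0],"dr":[0,0,0],"claw":-1}]'
```

```text
time: 25.92
tcp_pos: [0.437, 0.3207, 0.0466]
ee_rot: [[0.041, 0.999, -0.004], [0.999, -0.041, -0.0], [-0.0, -0.004, -1.0]]
wrist_force: [-0.4, -1.1, -2.8]
opening: 0.374
gripper_force: 30.0
time: 27.08
tcp_pos: [0.4396, 0.3184, 0.0472]
ee_rot: [[0.993, 0.117, -0.002], [0.117, -0.993, -0.001], [-0.003, 0.001, -1.0]]
wrist_force: [0.9, -0.6, -2.1]
opening: 0.381
gripper_force: 30.0
```

```bash
python3 -m inch '[{"delta_pos":[0.08,0,0.5],"dr":[0,0,0],"claw":-1},{"delta_pos":[0,0,0.6],"dr":[0,0,0],"claw":-1},{"delta_pos":[0,0,0.5],"dr":[0,0,0],"claw":-1},{"delta_pos":[0,0,0.3],"dr":[0,0,0],"claw":-1},{"delta_pos":[0,0,0.1],"dr":[0,0,0],"claw":-1},{"delta_pos":[0,0,0.1],"dr":[0,0,0],"claw":-1},{"delta_pos":[0,0,0],"dr":[0,0,0],"claw":-1},{"delta_pos":[0,0,0],"dr":[0,0,0],"claw":-1}]'
python3 - <<'E'
from h import *
s=snapshot("scene"); a=s["color"][130:220,295:415,::-1]
t=snapshot("top"); b=t["color"][165:300,110:190,::-1]
o=np.zeros((540,800,3),np.uint8); o[:450-90,:480]=cv2.resize(a,(480,360),interpolation=cv2.INTER_CUBIC); o[:,480:800]=cv2.resize(b,(320,540),interpolation=cv2.INTER_CUBIC); cv2.imwrite("pics/s7.png",o)
E
```

```text
time: 27.75
tcp_pos: [0.4445, 0.3193, -0.0137]
ee_rot: [[0.994, 0.114, 0.001], [0.114, -0.994, 0.001], [0.001, -0.001, -1.0]]
wrist_force: [0.1, 0.0, -2.3]
opening: 0.383
gripper_force: 30.0
```

View pics/s7.png

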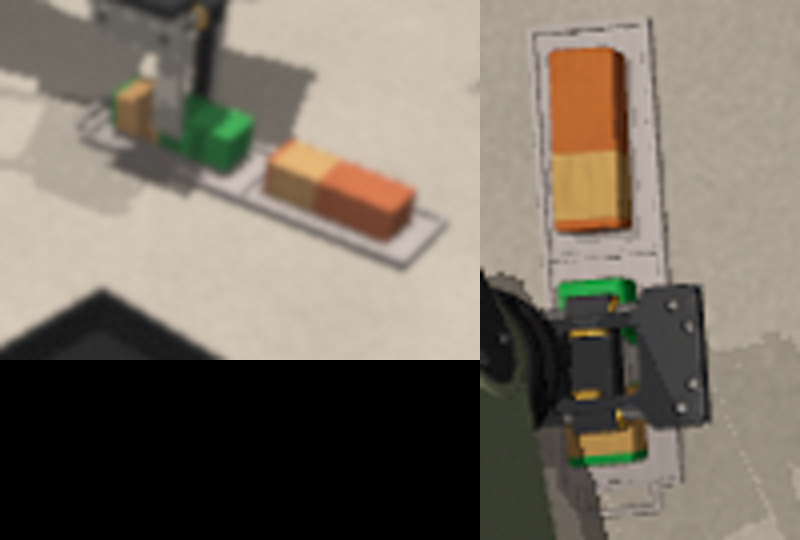

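The bar (green end at row 281, sleeve end at row 465 in the enlarged top crop) is centred in the bay (rows 258–485) and parallel to it. I'll set it down.

```bash
python3 -m inch '[{"delta_pos":[-0.05,-0.05,0.1],"dr":[0,0,0],"claw":-1},{"delta_pos":[0,0,0.06],"dr":[0,0,0],"claw":-1},{"delta_pos":[0,0,0.04],"dr":[0,0,0],"claw":-1},{"delta_pos":[0,0,0],"dr":[0,0,0],"claw":-1},{"delta_pos":[0,0,0],"dr":[0,0,0],"claw":-1}]'
```

```text
time: 28.27
tcp_pos: [0.4421, 0.3204, -0.0201]
ee_rot: [[0.994, 0.113, -0.0], [0.113, -0.994, 0.0], [-0.0, -0.0, -1.0]]
wrist_force: [-1.5, 0.3, 1.8]
opening: 0.378
gripper_force: 30.0
```

```bash
python3 -m inch '[{"delta_pos":[0,0,0],"dr":[0,0,0],"claw":0.15},{"delta_pos":[0,0,0],"dr":[0,0,0],"claw":0.15},{"delta_pos":[0,0,0],"dr":[0,0,0],"claw":0.15},{"delta_pos":[0,0,-0.3],"dr":[0,0,0],"claw":0.15},{"delta_pos":[0,0,-0.8],"dr":[0,0,0],"claw":0.15},{"delta_pos":[0,0,-0.8],"dr":[0,0,0],"claw":0.15},{"delta_pos":[0,0,-0.8],"dr":[0,0,0],"claw":0.5},{"delta_pos":[0,0,-0.8],"dr":[0,0,0],"claw":0.5},{"delta_pos":[0,0,-0.8],"dr":[0,0,0],"claw":0.5},{"delta_pos":[0,0,0],"dr":[0,0,0.0247],"claw":0.5},{"delta_pos":[0,0,0],"dr":[0,0,0.0247],"claw":0.5},{"delta_pos":[0.2,0.8,0],"dr":[0,0,0],"claw":0.5},{"delta_pos":[0.2,0.8,0],"dr":[0,0,0],"claw":0.5},{"delta_pos":[0.2,0.8,0],"dr":[0,0,0],"claw":0.5},{"delta_pos":[0.2,0.8,0],"dr":[0,0,0],"claw":0.5},{"delta_pos":[0.2,0.8,0],"dr":[0,0,0],"claw":0.5},{"delta_pos":[0.2,0.8,0],"dr":[0,0,0],"claw":0.5},{"delta_pos":[0.2,0.8,0],"dr":[0,0,0],"claw":0.5},{"delta_pos":[0.2,0.8,0],"dr":[0,0,0],"claw":0.5}]'
python3 - <<'E'
from h import *
t=snapshot("top"); np.savez("top3.npz",**t); h=cv2.cvtColor(t["color"],cv2.COLOR_RGB2HSV)
x0,y0,x1,y1=118,226,172,296
m=cv2.inRange(h[y0:y1,x0:x1],np.array((10,60,60)),np.array((85,255,255)))
n,l,st,_=cv2.connectedComponentsWithStats(m);k=1+st[1:,4].argmax(); p=np.argwhere(l==k)[:,::-1]+[x0,y0]
W=np.array([plane(t,u,v,.034)[:2]*1000 for u,v in p],np.float32); print(cv2.minAreaRect(W),p.min(0),p.max(0))
print(get_state()["tcp_pos"])
E
```

```text
time: 29.85
tcp_pos: [0.4826, 0.1252, 0.1095]
ee_rot: [[0.999, -0.042, 0.001], [-0.042, -0.999, 0.0], [0.001, -0.0, -1.0]]
wrist_force: [-0.4, -0.2, 0.0]
opening: 0.746
gripper_force: 0.0
((405.7200927734375, 296.8854675292969), (85.34135437011719, 40.79527282714844), 1.64084792137146) [140 255] [159 295]
[0.48372561 0.12124445 0.10955927]
```

```bash
python3 -m inch '[{"delta_pos":[-0.103,0.818,0],"dr":[0,0,0],"claw":0.5},{"delta_pos":[-0.103,0.818,0],"dr":[0,0,0],"claw":0.5},{"delta_pos":[-0.103,0.818,0],"dr":[0,0,0],"claw":0.5},{"delta_pos":[-0.103,0.818,0],"dr":[0,0,0],"claw":0.5},{"delta_pos":[-0.103,0.818,0],"dr":[0,0,0],"claw":0.5},{"delta_pos":[-0.103,0.818,0],"dr":[0,0,0],"claw":0.5},{"delta_pos":[-0.103,0.818,0],"dr":[0,0,0],"claw":0.5},{"delta_pos":[-0.103,0.818,0],"dr":[0,0,0],"claw":0.5},{"delta_pos":[-0.103,0.818,0],"dr":[0,0,0],"claw":0.5},{"delta_pos":[-0.103,0.818,0],"dr":[0,0,0],"claw":0.5},{"delta_pos":[-0.103,0.818,0],"dr":[0,0,0],"claw":0.5},{"delta_pos":[-0.103,0.818,0],"dr":[0,0,0],"claw":0.5},{"delta_pos":[-0.103,0.818,0],"dr":[0,0,0],"claw":0.5},{"delta_pos":[-0.103,0.818,0],"dr":[0,0,0],"claw":0.5},{"delta_pos":[-0.103,0.818,0],"dr":[0,0,0],"claw":0.5},{"delta_pos":[-0.103,0.818,0],"dr":[0,0,0],"claw":0.5},{"delta_pos":[-0.103,0.818,0],"dr":[0,0,0],"claw":0.5},{"delta_pos":[-0.103,0.818,0],"dr":[0,0,0],"claw":0.5},{"delta_pos":[0,0,0],"dr":[0,0,0],"claw":0.5},{"delta_pos":[0,0,0],"dr":[0,0,0],"claw":0.5}]'
python3 - <<'E'
from h import *
t=snapshot("top"); np.savez("top3.npz",**t); s=snapshot("scene")
b=t["color"][165:300,110:190,::-1]; a=s["color"][135:385,90:300,::-1]
o=np.zeros((540,774,3),np.uint8); o[:540,:454]=cv2.resize(a,(454,540),interpolation=cv2.INTER_CUBIC); o[:,454:]=cv2.resize(b,(320,540),interpolation=cv2.INTER_CUBIC); cv2.imwrite("pics/s8.png",o)
h=cv2.cvtColor(t["color"],cv2.COLOR_RGB2HSV)
for x0,y0,x1,y1,lo,hi in [(118,230,172,285,(8,90,60),(85,255,255)),(120,170,155,226,(3,80,60),(30,255,255))]:
    m=cv2.inRange(h[y0:y1,x0:x1],np.array(lo),np.array(hi))
    n,l,st,_=cv2.connectedComponentsWithStats(m);k=1+st[1:,4].argmax(); p=np.argwhere(l==k)[:,::-1]+[x0,y0]
    W=np.array([plane(t,u,v,.034)[:2]*1000 for u,v in p],np.float32); print(cv2.minAreaRect(W),p.min(0),p.max(0))
E
```

```text
time: 31.57
tcp_pos: [0.4081, -0.3135, 0.1092]
ee_rot: [[0.999, -0.044, 0.001], [-0.044, -0.999, -0.0], [0.001, 0.0, -1.0]]
wrist_force: [-0.2, 0.4, 0.6]
opening: 0.753
gripper_force: 0.0
((439.8965759277344, 319.2384948730469), (98.63520812988281, 42.40355682373047), 6.667190074920654) [130 236] [151 282]
((567.8743896484375, 332.6333923339844), (100.1476058959961, 42.386817932128906), 4.844369411468506) [127 177] [147 222]
```

View pics/s8.png

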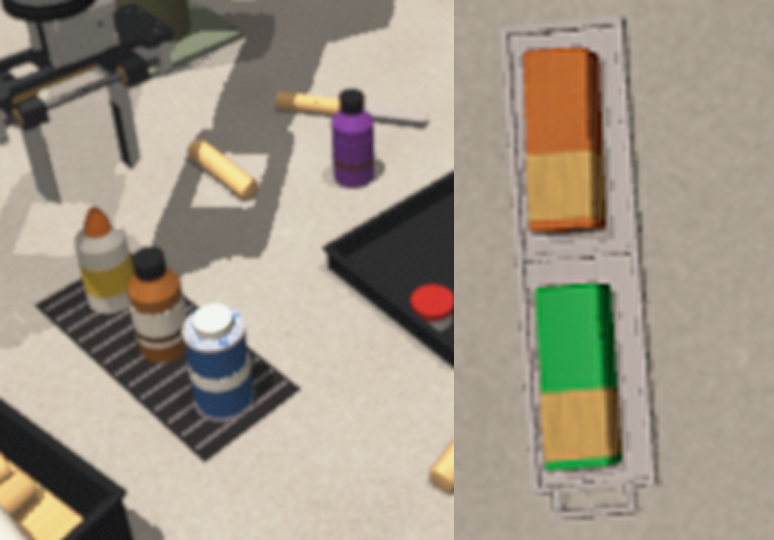

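The green bar lies centred in the bay at (440, 319) mm, 6.7°. The bottles are upright, with the gripper over the glue. Next I'll bring the glue back, gripping about 20 mm lower on the body.

```bash
python3 -m inch '[{"delta_pos":[0.05,0.12,0.5],"dr":[0,0,0],"claw":0.5},{"delta_pos":[0,0,0.6],"dr":[0,0,0],"claw":0.5},{"delta_pos":[0,0,0.6],"dr":[0,0,0],"claw":0.5},{"delta_pos":[0,0,0.6],"dr":[0,0,0],"claw":0.5},{"delta_pos":[0,0,0.6],"dr":[0,0,0],"claw":0.5},{"delta_pos":[0,0,0],"dr":[0,0,0],"claw":0.5},{"delta_pos":[0,0,0],"dr":[0,0,0],"claw":0.5},{"delta_pos":[0,0,0],"dr":[0,0,0],"claw":-1},{"delta_pos":[0,0,0],"dr":[0,0,0],"claw":-1},{"delta_pos":[0,0,0],"dr":[0,0,0],"claw":-1},{"delta_pos":[0,0,0],"dr":[0,0,0],"claw":-1},{"delta_pos":[0,0,0],"dr":[0,0,0],"claw":-1},{"delta_pos":[0,0,0],"dr":[0,0,0],"claw":-1}]'
```

```text
time: 32.75
tcp_pos: [0.4104, -0.3172, 0.0228]
ee_rot: [[0.999, -0.042, 0.002], [-0.042, -0.999, -0.002], [0.002, 0.002, -1.0]]
wrist_force: [-0.7, -0.1, 4.2]
opening: 0.505
gripper_force: 30.0
```

```bash
python3 -m inch '[{"delta_pos":[0,0,-0.5],"dr":[0,0,0],"claw":-1},{"delta_pos":[0,0,-0.9],"dr":[0,0,0],"claw":-1},{"delta_pos":[0,0,-0.9],"dr":[0,0,0],"claw":-1},{"delta_pos":[0.17,-0.388,0],"dr":[0,0,0],"claw":-1},{"delta_pos":[0.34,-0.777,0],"dr":[0,0,0],"claw":-1},{"delta_pos":[0.34,-0.777,0],"dr":[0,0,0],"claw":-1},{"delta_pos":[0.34,-0.777,0],"dr":[0,0,0],"claw":-1},{"delta_pos":[0.34,-0.777,0],"dr":[0,0,0],"claw":-1},{"delta_pos":[0.34,-0.777,0],"dr":[0,0,0],"claw":-1},{"delta_pos":[0.34,-0.777,0],"dr":[0,0,0],"claw":-1},{"delta_pos":[0.34,-0.777,0],"dr":[0,0,0],"claw":-1},{"delta_pos":[0.34,-0.777,0],"dr":[0,0,0],"claw":-1},{"delta_pos":[0.34,-0.777,0],"dr":[0,0,0],"claw":-1},{"delta_pos":[0.34,-0.777,0],"dr":[0,0,0],"claw":-1},{"delta_pos":[0.34,-0.777,0],"dr":[0,0,0],"claw":-1},{"delta_pos":[0.34,-0.777,0],"dr":[0,0,0],"claw":-1},{"delta_pos":[0.34,-0.777,0],"dr":[0,0,0],"claw":-1},{"delta_pos":[0.34,-0.777,0],"dr":[0,0,0],"claw":-1},{"delta_pos":[0.34,-0.777,0],"dr":[0,0,0],"claw":-1}]'
python3 -m inch '[{"delta_pos":[0.34,-0.777,0],"dr":[0,0,0],"claw":-1},{"delta_pos":[0.17,-0.388,0],"dr":[0,0,0],"claw":-1},{"delta_pos":[0,0,0.6],"dr":[0,0,0],"claw":-1},{"delta_pos":[0,0,0.6],"dr":[0,0,0],"claw":-1},{"delta_pos":[0,0,0.5],"dr":[0,0,0],"claw":-1},{"delta_pos":[0,0,0.1],"dr":[0,0,0],"claw":-1},{"delta_pos":[0,0,0.1],"dr":[0,0,0],"claw":-1},{"delta_pos":[0,0,0],"dr":[0,0,0],"claw":-1},{"delta_pos":[0,0,0],"dr":[0,0,0],"claw":-1}]'
```

```text
time: 34.33
tcp_pos: [0.5811, 0.0403, 0.0883]
ee_rot: [[0.999, -0.041, -0.004], [-0.041, -0.999, 0.001], [-0.004, -0.001, -1.0]]
wrist_force: [0.3, 0.5, -1.8]
opening: 0.503
gripper_force: 30.0
time: 35.08
tcp_pos: [0.5998, 0.0722, 0.0342]
ee_rot: [[0.999, -0.042, 0.001], [-0.042, -0.999, -0.0], [0.001, 0.0, -1.0]]
wrist_force: [-0.8, 0.4, -1.1]
opening: 0.506
gripper_force: 30.0
```

```bash
python3 -m inch '[{"delta_pos":[0,0.02,0.12],"dr":[0,0,0],"claw":-1},{"delta_pos":[0,0,0.1],"dr":[0,0,0],"claw":-1},{"delta_pos":[0,0,0.07],"dr":[0,0,0],"claw":-1},{"delta_pos":[0,0,0.06],"dr":[0,0,0],"claw":-1},{"delta_pos":[0,0,0.02],"dr":[0,0,0],"claw":-1},{"delta_pos":[0,0,0],"dr":[0,0,0],"claw":-1},{"delta_pos":[0,0,0],"dr":[0,0,0],"claw":-1}]'
```

```text
time: 35.67
tcp_pos: [0.5998, 0.0717, 0.0239]
ee_rot: [[0.999, -0.042, 0.001], [-0.042, -0.999, -0.0], [0.001, 0.0, -1.0]]
wrist_force: [-2.8, -0.3, 5.4]
opening: 0.503
gripper_force: 30.0
```

```bash
python3 -m inch '[{"delta_pos":[0,0,0],"dr":[0,0,0],"claw":0.5},{"delta_pos":[0,0,0],"dr":[0,0,0],"claw":0.5},{"delta_pos":[0,0,0],"dr":[0,0,0],"claw":0.5},{"delta_pos":[0,0,-0.7],"dr":[0,0,0],"claw":0.5},{"delta_pos":[0,0,-0.8],"dr":[0,0,0],"claw":0.5},{"delta_pos":[0,0,-0.8],"dr":[0,0,0],"claw":0.5},{"delta_pos":[0,0,-0.8],"dr":[0,0,0],"claw":0.5},{"delta_pos":[-0.187,0.873,0],"dr":[0,0,0],"claw":0.5},{"delta_pos":[-0.187,0.873,0],"dr":[0,0,0],"claw":0.5},{"delta_pos":[-0.187,0.873,0],"dr":[0,0,0],"claw":0.5},{"delta_pos":[-0.187,0.873,0],"dr":[0,0,0],"claw":0.5},{"delta_pos":[-0.187,0.873,0],"dr":[0,0,0],"claw":0.5},{"delta_pos":[-0.187,0.873,0],"dr":[0,0,0],"claw":0.5},{"delta_pos":[-0.187,0.873,0],"dr":[0,0,0],"claw":0.5},{"delta_pos":[-0.187,0.873,0],"dr":[0,0,0],"claw":0.5},{"delta_pos":[-0.187,0.873,0],"dr":[0,0,0],"claw":0.5},{"delta_pos":[-0.187,0.873,0],"dr":[0,0,0],"claw":0.5},{"delta_pos":[-0.187,0.873,0],"dr":[0,0,0],"claw":0.5},{"delta_pos":[-0.187,0.873,0],"dr":[0,0,0],"claw":0.5},{"delta_pos":[-0.187,0.873,0],"dr":[0,0,0],"claw":0.5}]'
python3 -m inch '[{"delta_pos":[-0.187,0.873,0],"dr":[0,0,0],"claw":0.5},{"delta_pos":[-0.187,0.873,0],"dr":[0,0,0],"claw":0.5},{"delta_pos":[0,0,0],"dr":[0,0,0],"claw":0.5},{"delta_pos":[0,0,0],"dr":[0,0,0],"claw":0.5},{"delta_pos":[0,0,0],"dr":[0,0,0],"claw":0.5}]'
```

```text
time: 37.33
tcp_pos: [0.5118, -0.2665, 0.1153]
ee_rot: [[0.999, -0.042, 0.0], [-0.042, -0.999, 0.0], [0.0, -0.0, -1.0]]
wrist_force: [0.2, -0.5, -0.5]
opening: 0.752
gripper_force: 0.0
time: 37.75
tcp_pos: [0.4988, -0.3167, 0.1151]
ee_rot: [[0.999, -0.042, -0.0], [-0.042, -0.999, 0.001], [-0.0, -0.001, -1.0]]
wrist_force: [-0.5, 1.1, 0.0]
opening: 0.75
gripper_force: 0.0
```

Down to 0.022 (93 mm ≈ 3.1 units) and grip the oil.

```bash
python3 -m inch '[{"delta_pos":[0,0.02,0.5],"dr":[0,0,0],"claw":0.5},{"delta_pos":[0,0,0.65],"dr":[0,0,0],"claw":0.5},{"delta_pos":[0,0,0.65],"dr":[0,0,0],"claw":0.5},{"delta_pos":[0,0,0.65],"dr":[0,0,0],"claw":0.5},{"delta_pos":[0,0,0.65],"dr":[0,0,0],"claw":0.5},{"delta_pos":[0,0,0],"dr":[0,0,0],"claw":0.5},{"delta_pos":[0,0,0],"dr":[0,0,0],"claw":0.5},{"delta_pos":[0,0,0],"dr":[0,0,0],"claw":-1},{"delta_pos":[0,0,0],"dr":[0,0,0],"claw":-1},{"delta_pos":[0,0,0],"dr":[0,0,0],"claw":-1},{"delta_pos":[0,0,0],"dr":[0,0,0],"claw":-1},{"delta_pos":[0,0,0],"dr":[0,0,0],"claw":-1},{"delta_pos":[0,0,0],"dr":[0,0,0],"claw":-1}]'
```

```text
time: 38.83
tcp_pos: [0.4998, -0.3186, 0.024]
ee_rot: [[0.999, -0.042, 0.002], [-0.042, -0.999, -0.001], [0.002, 0.001, -1.0]]
wrist_force: [-0.3, -0.4, 5.1]
opening: 0.5
gripper_force: 30.0
```

```bash
python3 -m inch '[{"delta_pos":[0,0,-0.5],"dr":[0,0,0],"claw":-1},{"delta_pos":[0,0,-0.9],"dr":[0,0,0],"claw":-1},{"delta_pos":[0,0,-0.9],"dr":[0,0,0],"claw":-1},{"delta_pos":[0.106,-0.397,0],"dr":[0,0,0],"claw":-1},{"delta_pos":[0.212,-0.793,0],"dr":[0,0,0],"claw":-1},{"delta_pos":[0.212,-0.793,0],"dr":[0,0,0],"claw":-1},{"delta_pos":[0.212,-0.793,0],"dr":[0,0,0],"claw":-1},{"delta_pos":[0.212,-0.793,0],"dr":[0,0,0],"claw":-1},{"delta_pos":[0.212,-0.793,0],"dr":[0,0,0],"claw":-1},{"delta_pos":[0.212,-0.793,0],"dr":[0,0,0],"claw":-1},{"delta_pos":[0.212,-0.793,0],"dr":[0,0,0],"claw":-1},{"delta_pos":[0.212,-0.793,0],"dr":[0,0,0],"claw":-1},{"delta_pos":[0.212,-0.793,0],"dr":[0,0,0],"claw":-1},{"delta_pos":[0.212,-0.793,0],"dr":[0,0,0],"claw":-1},{"delta_pos":[0.212,-0.793,0],"dr":[0,0,0],"claw":-1},{"delta_pos":[0.212,-0.793,0],"dr":[0,0,0],"claw":-1},{"delta_pos":[0.106,-0.397,0],"dr":[0,0,0],"claw":-1},{"delta_pos":[0,0,0],"dr":[0,0,0],"claw":-1},{"delta_pos":[0,0,0],"dr":[0,0,0],"claw":-1}]'
python3 -m inch '[{"delta_pos":[0,0,0.6],"dr":[0,0,0],"claw":-1},{"delta_pos":[0,0,0.6],"dr":[0,0,0],"claw":-1},{"delta_pos":[0,0,0.5],"dr":[0,0,0],"claw":-1},{"delta_pos":[0,0,0.2],"dr":[0,0,0],"claw":-1},{"delta_pos":[0,0,0.1],"dr":[0,0,0],"claw":-1},{"delta_pos":[0,0,0],"dr":[0,0,0],"claw":-1},{"delta_pos":[0,0,0],"dr":[0,0,0],"claw":-1}]'
```

```text
time: 40.42
tcp_pos: [0.5932, -0.0118, 0.0902]
ee_rot: [[0.999, -0.04, -0.002], [-0.04, -0.999, -0.0], [-0.002, 0.001, -1.0]]
wrist_force: [-0.6, -0.2, -2.3]
opening: 0.503
gripper_force: 30.0
time: 41.0
tcp_pos: [0.5949, -0.013, 0.0323]
ee_rot: [[0.999, -0.042, 0.001], [-0.042, -0.999, -0.0], [0.001, 0.0, -1.0]]
wrist_force: [0.2, -1.1, -3.1]
opening: 0.503
gripper_force: 30.0
```

Contact is expected at about 0.024.

```bash
python3 -m inch '[{"delta_pos":[0,0,0.12],"dr":[0,0,0],"claw":-1},{"delta_pos":[0,0,0.07],"dr":[0,0,0],"claw":-1},{"delta_pos":[0,0,0.06],"dr":[0,0,0],"claw":-1},{"delta_pos":[0,0,0.03],"dr":[0,0,0],"claw":-1},{"delta_pos":[0,0,0],"dr":[0,0,0],"claw":-1},{"delta_pos":[0,0,0],"dr":[0,0,0],"claw":-1}]'
```

```text
time: 41.5
tcp_pos: [0.5951, -0.0124, 0.025]
ee_rot: [[0.999, -0.041, 0.002], [-0.041, -0.999, -0.001], [0.002, 0.001, -1.0]]
wrist_force: [-3.3, -0.3, 6.2]
opening: 0.499
gripper_force: 30.0
```

```bash
python3 -m inch '[{"delta_pos":[0,0,0],"dr":[0,0,0],"claw":0.5},{"delta_pos":[0,0,0],"dr":[0,0,0],"claw":0.5},{"delta_pos":[0,0,0],"dr":[0,0,0],"claw":0.5},{"delta_pos":[0,0,-0.7],"dr":[0,0,0],"claw":0.5},{"delta_pos":[0,0,-0.8],"dr":[0,0,0],"claw":0.5},{"delta_pos":[0,0,-0.8],"dr":[0,0,0],"claw":0.5},{"delta_pos":[0,0,-0.8],"dr":[0,0,0],"claw":0.5},{"delta_pos":[0.026,0.85,0],"dr":[0,0,0],"claw":0.5},{"delta_pos":[0.026,0.85,0],"dr":[0,0,0],"claw":0.5},{"delta_pos":[0.026,0.85,0],"dr":[0,0,0],"claw":0.5},{"delta_pos":[0.026,0.85,0],"dr":[0,0,0],"claw":0.5},{"delta_pos":[0.026,0.85,0],"dr":[0,0,0],"claw":0.5},{"delta_pos":[0.026,0.85,0],"dr":[0,0,0],"claw":0.5},{"delta_pos":[0.026,0.85,0],"dr":[0,0,0],"claw":0.5},{"delta_pos":[0.026,0.85,0],"dr":[0,0,0],"claw":0.5},{"delta_pos":[0.026,0.85,0],"dr":[0,0,0],"claw":0.5},{"delta_pos":[0.026,0.85,0],"dr":[0,0,0],"claw":0.5},{"delta_pos":[0.026,0.85,0],"dr":[0,0,0],"claw":0.5},{"delta_pos":[0.026,0.85,0],"dr":[0,0,0],"claw":0.5}]'
python3 -m inch '[{"delta_pos":[0,0,0],"dr":[0,0,0],"claw":0.5},{"delta_pos":[0,0,0],"dr":[0,0,0],"claw":0.5},{"delta_pos":[0,0,0],"dr":[0,0,0],"claw":0.5}]'
```

```text
time: 43.08
tcp_pos: [0.5907, -0.3196, 0.1158]
ee_rot: [[0.999, -0.042, -0.0], [-0.042, -0.999, 0.0], [-0.0, -0.0, -1.0]]
wrist_force: [0.4, 0.1, -0.4]
opening: 0.749
gripper_force: 0.0
time: 43.33
tcp_pos: [0.5908, -0.3177, 0.1157]
ee_rot: [[0.999, -0.042, -0.0], [-0.042, -0.999, 0.001], [-0.001, -0.001, -1.0]]
wrist_force: [-0.2, 0.4, 0.2]
opening: 0.748
gripper_force: 0.0
```

```bash
python3 -m inch '[{"delta_pos":[0,0.02,0.5],"dr":[0,0,0],"claw":0.5},{"delta_pos":[0,0,0.65],"dr":[0,0,0],"claw":0.5},{"delta_pos":[0,0,0.65],"dr":[0,0,0],"claw":0.5},{"delta_pos":[0,0,0.65],"dr":[0,0,0],"claw":0.5},{"delta_pos":[0,0,0.65],"dr":[0,0,0],"claw":0.5},{"delta_pos":[0,0,0],"dr":[0,0,0],"claw":0.5},{"delta_pos":[0,0,0],"dr":[0,0,0],"claw":0.5},{"delta_pos":[0,0,0],"dr":[0,0,0],"claw":-1},{"delta_pos":[0,0,0],"dr":[0,0,0],"claw":-1},{"delta_pos":[0,0,0],"dr":[0,0,0],"claw":-1},{"delta_pos":[0,0,0],"dr":[0,0,0],"claw":-1},{"delta_pos":[0,0,0],"dr":[0,0,0],"claw":-1},{"delta_pos":[0,0,0],"dr":[0,0,0],"claw":-1}]'
```

```text
time: 44.42
tcp_pos: [0.5922, -0.3194, 0.0251]
ee_rot: [[0.999, -0.042, 0.003], [-0.042, -0.999, -0.001], [0.003, 0.001, -1.0]]
wrist_force: [0.6, 1.9, 6.8]
opening: 0.549
gripper_force: 30.0
```

```bash
python3 -m inch '[{"delta_pos":[0,0,-0.5],"dr":[0,0,0],"claw":-1},{"delta_pos":[0,0,-0.9],"dr":[0,0,0],"claw":-1},{"delta_pos":[0,0,-0.9],"dr":[0,0,0],"claw":-1},{"delta_pos":[-0.015,-0.39,0],"dr":[0,0,0],"claw":-1},{"delta_pos":[-0.029,-0.75,0],"dr":[0,0,0],"claw":-1},{"delta_pos":[-0.029,-0.75,0],"dr":[0,0,0],"claw":-1},{"delta_pos":[-0.029,-0.75,0],"dr":[0,0,0],"claw":-1},{"delta_pos":[-0.029,-0.75,0],"dr":[0,0,0],"claw":-1},{"delta_pos":[-0.029,-0.75,0],"dr":[0,0,0],"claw":-1},{"delta_pos":[-0.029,-0.75,0],"dr":[0,0,0],"claw":-1},{"delta_pos":[-0.029,-0.75,0],"dr":[0,0,0],"claw":-1},{"delta_pos":[-0.029,-0.75,0],"dr":[0,0,0],"claw":-1},{"delta_pos":[-0.029,-0.75,0],"dr":[0,0,0],"claw":-1},{"delta_pos":[-0.015,-0.38,0],"dr":[0,0,0],"claw":-1},{"delta_pos":[0,0,0],"dr":[0,0,0],"claw":-1},{"delta_pos":[0,0,0],"dr":[0,0,0],"claw":-1}]'
python3 -m inch '[{"delta_pos":[0,0,0.6],"dr":[0,0,0],"claw":-1},{"delta_pos":[0,0,0.6],"dr":[0,0,0],"claw":-1},{"delta_pos":[0,0,0.5],"dr":[0,0,0],"claw":-1},{"delta_pos":[0,0,0.2],"dr":[0,0,0],"claw":-1},{"delta_pos":[0,0,0.1],"dr":[0,0,0],"claw":-1},{"delta_pos":[0,0,0],"dr":[0,0,0],"claw":-1},{"delta_pos":[0,0,0],"dr":[0,0,0],"claw":-1}]'
```

```text
time: 45.75
tcp_pos: [0.5908, -0.0928, 0.091]
ee_rot: [[0.999, -0.04, -0.002], [-0.04, -0.999, -0.0], [-0.002, 0.001, -1.0]]
wrist_force: [-0.3, 0.0, -2.2]
opening: 0.549
gripper_force: 30.0
time: 46.33
tcp_pos: [0.5923, -0.094, 0.0329]
ee_rot: [[0.999, -0.042, 0.001], [-0.042, -0.999, -0.001], [0.001, 0.001, -1.0]]
wrist_force: [0.5, 0.2, -2.3]
opening: 0.547
gripper_force: 30.0
```

```bash
python3 -m inch '[{"delta_pos":[0,0,0.12],"dr":[0,0,0],"claw":-1},{"delta_pos":[0,0,0.07],"dr":[0,0,0],"claw":-1},{"delta_pos":[0,0,0.05],"dr":[0,0,0],"claw":-1},{"delta_pos":[0,0,0],"dr":[0,0,0],"claw":-1},{"delta_pos":[0,0,0],"dr":[0,0,0],"claw":-1}]'
```

```text
time: 46.75
tcp_pos: [0.5923, -0.0934, 0.0261]
ee_rot: [[0.999, -0.041, 0.001], [-0.041, -0.999, -0.001], [0.002, 0.001, -1.0]]
wrist_force: [-1.7, 0.4, 2.6]
opening: 0.549
gripper_force: 30.0
```

Contact. Release, rise, retreat towards −y and check.

```bash
python3 -m inch '[{"delta_pos":[0,0,0],"dr":[0,0,0],"claw":0.5},{"delta_pos":[0,0,0],"dr":[0,0,0],"claw":0.5},{"delta_pos":[0,0,0],"dr":[0,0,0],"claw":0.5},{"delta_pos":[0,0,-0.7],"dr":[0,0,0],"claw":0.5},{"delta_pos":[0,0,-0.8],"dr":[0,0,0],"claw":0.5},{"delta_pos":[0,0,-0.8],"dr":[0,0,0],"claw":0.5},{"delta_pos":[0,0,-0.8],"dr":[0,0,0],"claw":0.5},{"delta_pos":[0,0,-0.8],"dr":[0,0,0],"claw":0.5},{"delta_pos":[-0.2,0.85,0],"dr":[0,0,0],"claw":0.5},{"delta_pos":[-0.2,0.85,0],"dr":[0,0,0],"claw":0.5},{"delta_pos":[-0.2,0.85,0],"dr":[0,0,0],"claw":0.5},{"delta_pos":[-0.2,0.85,0],"dr":[0,0,0],"claw":0.5},{"delta_pos":[-0.2,0.85,0],"dr":[0,0,0],"claw":0.5},{"delta_pos":[-0.2,0.85,0],"dr":[0,0,0],"claw":0.5},{"delta_pos":[-0.2,0.85,0],"dr":[0,0,0],"claw":0.5},{"delta_pos":[-0.2,0.85,0],"dr":[0,0,0],"claw":0.5},{"delta_pos":[-0.2,0.85,0],"dr":[0,0,0],"claw":0.5},{"delta_pos":[-0.2,0.85,0],"dr":[0,0,0],"claw":0.5},{"delta_pos":[0,0,0],"dr":[0,0,0],"claw":0.5},{"delta_pos":[0,0,0],"dr":[0,0,0],"claw":0.5}]'
python3 - <<'E'
from h import *
t=snapshot("top"); t0=dict(np.load("top0.npz"))
o=np.vstack([cv2.resize(q["color"][125:230,110:362,::-1],None,fx=2.8,fy=2.8,interpolation=cv2.INTER_CUBIC) for q in(t0,t)]); print(o.shape); cv2.imwrite("pics/s9.png",o)
def cen(s,box):
    g=cv2.cvtColor(s["color"],cv2.COLOR_RGB2GRAY).astype(np.float32)[box[1]:box[3],box[0]:box[2]]; return g
for n,b in {"glue":(240,172,272,208),"oil":(280,176,314,208),"can":(318,176,354,210)}.items():
    print(n,cv2.phaseCorrelate(cen(t0,b),cen(t,b)))
E
```

```text
time: 48.42
tcp_pos: [0.5204, -0.3466, 0.1416]
ee_rot: [[0.999, -0.044, -0.0], [-0.044, -0.999, 0.001], [-0.0, -0.001, -1.0]]
wrist_force: [-1.1, 1.2, -0.5]
opening: 0.749
gripper_force: 0.0
(588, 706, 3)
glue ((-0.11609783563523379, 0.5607117611355683), 0.9833266012784507)
oil ((-0.06463108612790691, -0.034416322551063416), 1.0304821978012721)
can ((-0.5124703551416232, 0.5412003456085372), 0.8735181115291737)
```

View pics/s9.png

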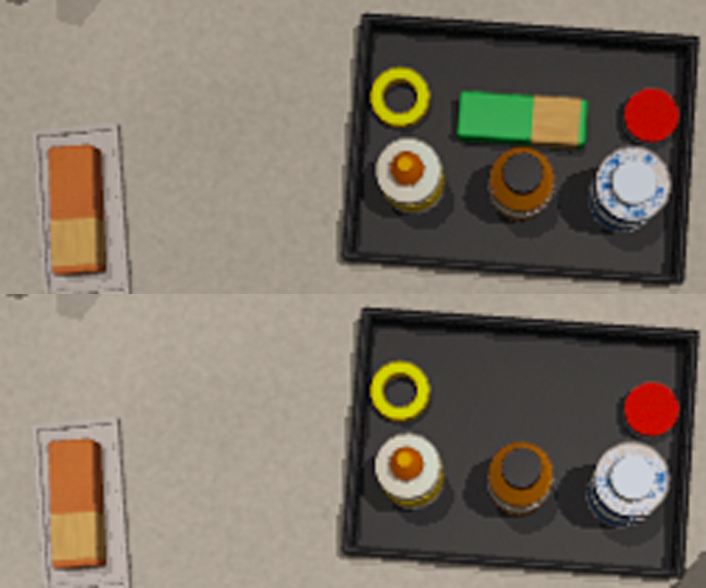

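The bottles are back within about 2 mm: glue (408,465), oil (520,478) and can (632,482), matching the upper picture. The tape, tin and brown bar have not moved.

```bash
python3 -c "
from bench import *
print(finish_job())"
```

```text
the job is handed in; nothing more can be done
None
```

The job is handed in (no verdict came back): the green bar lies centred in the empty bay, all three bottles stand back within about 2 mm of their starting places, and the brown bar, wax tin and tape have not moved.

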